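# Charge the mill jar and wedge it in the shaker

### The job

Carry the scoop of ceramic grinding balls to the steel jar on the shaker, bring its spout down close over the jar mouth while the scoop is still level, and only then tip all four balls in; stand the empty scoop back upright on its black mat. Then lay the orange wedge in the gap at the end of the row, thin end first and straight side against the end wall, drive it in until jar and green block are tight against the far wall, let go, and push the red lever fully away to start the shaker. Do not disturb the other things on the bench.

Things in the scene. Friction and masses are not known exactly. Their poses are not given: they have to be found in the camera images.
- scoop: Open aluminium scoop, 0.22 kg, holding the balls. Origin: centre of its flat underside (90 x 72 mm). Spout on its -x side: a ramp rising at 22 degrees from x=-45 to the lip at x=-89 mm, inner width 66. Side walls 45 mm high, x -85 to +45; back wall at x=+45. The balls stay in while it is level and roll out when tipped spout-down by 35 degrees or more (50 empties it)
- scoop_lip (a point): middle of the spout's outer edge, at (-89, 0, 21) mm in the scoop frame
- scoop_grip (a point): middle of the scoop's black grip bar, at (8, 0, 78) mm in the scoop frame. The bar lies along the scoop's x above the balls: 14 mm thick (y), x from -23 to +52, z from 58 to 92 mm; pinch it across y
- mat: black rubber mat fixed to the bench, 190 x 130 x 3 mm (long side along its x); origin centre of underside; the scoop starts on it and goes back on it
- shaker: fixed shaker; origin on the bench, x away from the robot at yaw 0. Aluminium platform, top at z=60 mm, x -127 to 63, y -134 to 216. On it a bay for a row along y, open to the front: right end wall face at y=-108, left at y=+108 (40 high, 12 thick, x -55 to 55), back wall face at x=55 (30 high). Row left to right: jar, green block, wedge gap. Tight to the left, jar is at y=+56, block at y=-39 mm
- bay_mouth (a point): point at (-52, -95, 60) mm in the shaker frame, on the platform: front of the wedge gap, 13 mm from the right end wall's face. The gap's mouth reaches from that wall to the block; 18 to 22 mm wide at the start (jar and block have 4 to 8 mm of slack), 26 mm when the row is tight
- jar: loose steel jar, 0.5 kg, fixed in a square blue cradle 104 x 104 mm, 50 mm high; origin centre of underside, standing on the platform. Jar outer diameter 96, inner 84, rim 90 mm above the origin, inner floor about 10 mm above it
- jar_mouth (a point): centre of the jar mouth, at rim height (90 mm above the jar's origin)
- block: loose green balance block, 0.45 kg, 104 mm along x, 60 mm high, origin on the underside 43 mm from its left (+y) face; its right face is tapered 1:5 (front right corner at y=-43, back at y=-63 mm)
- wedge: loose orange plastic wedge lying flat, 0.14 kg, 135 mm long (x -65 to +70), 40 high, origin on the underside. Straight face at y=-14.5; other face at y=+14.5 along the tail (x -65 to -25, 29 thick), then tapers 1:5 to the tip, 10 mm thick, at x=+70. Driven tight, its tip is at about x=+28 mm in the shaker frame, straight face on the right wall; it slides with 5 to 10 N, then stops hard
- wedge_tip (a point): middle of the thin end, on the underside, at (70, -9.5, 0) mm in the wedge frame
- wedge_tail (a point): middle of the tail where it is gripped across y, at (-45, 0, 20) mm in the wedge frame
- run_lever (a joint): red toggle lever on the shaker's left end: 0 leaning to the shaker's -x (off), 1.0 rad leaning to +x (running); stays where it is left, starts between 0 and 0.15
- run_lever_tip (a point): centre of the lever's 26 mm red ball tip, 80 mm from its pivot, which is at (-55, 172, 82) mm in the shaker frame; the arc runs from -38 to +38 mm in the shaker's x about the pivot, tip 152 to 162 mm above the bench
- ball1_center (a point): centre of a white ceramic ball, 30 mm diameter, 0.05 kg
- ball2_center (a point): centre of a white ceramic ball, 30 mm diameter, 0.05 kg
- ball3_center (a point): centre of a white ceramic ball, 30 mm diameter, 0.05 kg
- ball4_center (a point): centre of a white ceramic ball, 30 mm diameter, 0.05 kg
- wash_bottle: bystander: clear bottle, 66 mm diameter, 190 mm high; origin under its centre
- reagent_bottle: bystander: amber jar, 72 mm diameter, 150 mm high; origin under its centre
- bowl: bystander: white bowl, 90 mm diameter, 40 mm high; origin under its centre
- brush: bystander: brush, 160 mm long along its x, lying flat
- beaker: bystander: glass beaker, 70 mm diameter, 85 mm high; origin under its centre
- stain_bottle: bystander: small amber bottle, 56 mm diameter, 100 mm high; origin under its centre
There are look-alikes about, which are no part of the job. Leave any purple look-alike of the jar alone.

How it is judged:
By the outcome, as a careful person would: the job done as asked, in the order asked, and still so for the second after the job is handed in, with the robot touching nothing.
It also fails if it takes over 72 s, if anything falls off the work surface, if the arm or the gripper's body presses on something with over 40 N, if the wrist force passes 120 N, or if a joint passes its speed limit or range.

### The arm

A 6-joint arm with a two-finger parallel gripper is mounted at the origin on the work surface. World frame = base frame: x ahead of the robot, y to its left, z up, the work surface at z = 0. Lengths are in mm, angles in rad, forces in N, time in s.
With the tool pointing down it reaches from about 375 to 825 mm from the base axis. Payload 5.5 kg.
Tool frame: the origin (TCP) lies on the centre line of the jaws, within the pads' length; the fingertips stand 8 mm ahead of it and the grasp point (between the pads) lies 11 mm behind it; z points along the fingers, y is the line along which they close (so a half turn about z gives the same grasp; the last joint's range is limited). The gripper opens to 85 mm and grips with 20 to 120 N. Pads are 22 mm wide; open, the fingers measure 114 mm over their backs; the gripper's body (76 mm by 85 mm) begins 54 mm behind the grasp point. The pads swing forward as they close: fully open they stand 13 mm farther back than shut.
Start: joints at [1.114, 0.314, -0.047, 1.21, 0, 1.571], TCP at [264.643, 538.478, 239.299] pointing down, gripper open.
Joint ranges: [-2.67, 2.67], [-0.69, 1.73], [-1.03, 1.25], [-2.08, 2.16], [-1.42, 1.45], [-3.14, 3.14]. Speed limits (rad/s): [2.39, 2.39, 3.01, 3.14, 3.14, 3.14].

### API

Orientations are given as a unit quaternion [x, y, z, w].
In Python, from rig import robot gives the robot as it stands.
- The arm moves only by the shell command python3 -m pendant 'ROWS'. ROWS is text: rows parted by semicolons, each of 5 numbers parted by spaces: the finger opening in mm, from 0 to 85.4, then the shift along the tool's x, y, z in mm, then the turn about the tool's z in rad. A call has 1 to 20 rows; each row is the pose to reach, as a shift and turn from the pose commanded when the call began, along the tool's axes at that moment; what a row does not reach only later rows make up. A row lasts 1/10 s, in which the tool goes at most 50 mm and 8.59 degrees, less where a joint would pass 70% of its speed; a pose out of reach is approached as far as the arm can. A call with a gripper value outside its range is refused whole. The fingers move at their own pace and stop on an object; the grip force is fixed at half the most. Time passes only in rows, so rows that repeat a pose let the fingers close. It gives the time, the measured TCP pose, the force, the opening and the grip force at its end, in the units of the state.
- robot.get_obs(): the state, without advancing time (a new reading comes with each control period).
- robot.capture(name): name is "scene" or "top" or "wrist"; returns a dict with "image" (384x512x3 uint8, red, green, blue), "fx", "fy", "cx", "cy" (pixels), "xyz" and "orientation" of the camera in the world. Camera axes: x right, y down, z forward; pixel columns grow to the right and rows downward; lengths in mm; the calibration is good to about 2 mm. A picture is of the moment at which its call begins. There is no depth.
- robot.sign_off(): hands the job in; it is judged then, once.
Trained networks look in a picture, given as the dict that the camera call returned (one of the last four; its "shot" number tells which), for a name from the list of things; names that differ only in an ending like _2 or _b are one class to them, and where a whole thing is asked for, a point or a joint stands for the part that bears it (a point fixed in the world has none). Each returns a list of dicts, best first, with "score" (0 to 1); they miss things now and then, are a little off and sometimes report something else, mostly with a low value. They report only what shows in the picture. A call takes as long as a camera call. They do not tell look-alikes from the thing itself.
- robot.search_frame(label, picture): "centre" ([x, y, z] in mm, in world coordinates, good to about 4 mm: the middle of the surface that is visible of it).
- robot.place_of(label, picture): "centre" ([x, y, z] in mm, in world coordinates, good to about 4 mm: a listed point, or the origin of a listed thing).
The state is a dict: "time_s": time; "q": joint angles; "qvel": joint speeds; "joint_torque": joint torques, N m; "position": TCP position; "tcp_rot": TCP orientation; "contact_force": force on the tool from outside, world axes, zero at the start; "wrist_torque": the same for the moment, N m; "width": finger opening in mm; "gripper_force": force on a finger pad.
Only numpy, scipy, OpenCV 4.12 (cv2) and the standard library are available. Lean on these libraries where they do the work, as an engineer would, in place of code of your own. Each camera call takes 0.05 s, during which the arm holds its last target. There are 200 camera calls.

## Working session

There is one attempt and no reset: what is moved stays moved. The work goes in short steps, Python scripts to look and compute and a shell command to move; the robot and the scene stay as the last step left them, time stands still between calls to the robot, and variables do not carry over. Pictures are saved under pics/ and viewed, at most 10 in all, crops included, and the job is handed in when it is done.

```bash
mkdir -p pics; ls
cat > h.py <<'E'
import numpy as np,cv2
from rig import robot
from scipy.spatial.transform import Rotation as R
np.set_printoptions(precision=1,suppress=True)
def save(p,n): cv2.imwrite('pics/'+n,cv2.cvtColor(p['image'],cv2.COLOR_RGB2BGR))
def ray(p,u,v,z):
    d=R.from_quat(p['orientation']).apply([(u-p['cx'])/p['fx'],(v-p['cy'])/p['fy'],1]); o=np.array(p['xyz'],float)
    return o+d*(z-o[2])/d[2]
def proj(p,X):
    c=R.from_quat(p['orientation']).inv().apply(np.array(X,float)-p['xyz']); return np.array([c[0]/c[2]*p['fx']+p['cx'],c[1]/c[2]*p['fy']+p['cy']])
E
python3 - <<'E'
from h import *
for n in ['scene','top']:
    p=robot.capture(n); save(p,n+'1.png'); print(n,p['xyz'],p['fx'])
    for l in ['scoop','scoop_lip','scoop_grip','mat','shaker','bay_mouth','jar','jar_mouth','block','wedge','wedge_tip','wedge_tail','run_lever_tip','ball1_center']:
        print(l,[(np.array(d['centre']),round(d['score'],2)) for d in robot.place_of(l,p)][:4])
o=robot.get_obs();print(o['position'],o['tcp_rot'],R.from_quat(o['tcp_rot']).as_matrix(),o['time_s'])
E
```

```text
pics
scene [1218.7  874.1  855.2] 359.0223057685752
scoop [(array([ 536.5, -355.4,    6. ]), 0.87)]
scoop_lip [(array([ 447.8, -347.5,   29.4]), 0.73), (array([738. , -79.7,   0.8]), 0.47)]
scoop_grip [(array([ 547.1, -360.6,   84.2]), 0.97), (array([454.6, 309.5, 152. ]), 0.71)]
mat [(array([ 514.6, -368.2,    1.8]), 0.66)]
shaker []
bay_mouth [(array([520.1,  48.8,  61.3]), 0.83), (array([544.5, 480.3,   0.3]), 0.35), (array([ 703.6, -180.4,    1. ]), 0.19)]
jar [(array([267.8, 503.6,  -4.2]), 0.94), (array([556.1, 198. ,  60.7]), 0.75), (array([ 543.5, -159.8,    0.8]), 0.21)]
jar_mouth [(array([265.3, 500.2,  91.2]), 0.82), (array([557.8, 203.9, 147.3]), 0.72)]
block [(array([569.3, 103.5,  63. ]), 0.79), (array([ 347.6, -215. ,    3.9]), 0.52)]
wedge [(array([ 477.2, -157.2,   -1.5]), 0.67), (array([ 516.2, -368.8,   23.5]), 0.15)]
wedge_tip [(array([ 546.3, -160.8,    0.4]), 0.73)]
wedge_tail [(array([ 429.8, -162.2,   20.6]), 0.82)]
run_lever_tip [(array([455.6, 309.7, 152.2]), 0.6), (array([ 547.3, -359.3,   83. ]), 0.29)]
ball1_center [(array([ 517.2, -373.4,   20.9]), 0.51)
[... 608 characters left out ...]
5]), 0.49)]
jar [(array([557.3, 199. ,  60.4]), 0.7), (array([386.8,  -8.6,   0.6]), 0.69)]
jar_mouth [(array([261.4, 502.7,  86.4]), 0.75), (array([554.4, 201.4, 152.7]), 0.64)]
block [(array([567.9, 102.6,  62.4]), 0.64), (array([ 518.9, -378. ,   16.9]), 0.29)]
wedge [(array([ 473.9, -159.4,    0.6]), 0.8)]
wedge_tip [(array([ 545.5, -159.5,   -2.9]), 0.57)]
wedge_tail [(array([ 431.8, -166.6,   20.2]), 0.81), (array([554.5, 201.4, 151.3]), 0.29)]
run_lever_tip [(array([450.6, 309. , 157.4]), 0.4)]
ball1_center [(array([ 447.5, -351.7,   24.3]), 0.42), (array([552.3, 483.8,  -1.7]), 0.37)]
[264.6 538.5 239.3] [ 0.2  1.   0.  -0. ] [[-0.9  0.4 -0. ]
 [ 0.4  0.9  0. ]
 [ 0.  -0.  -1. ]] 1.5
```

View pics/top1.png

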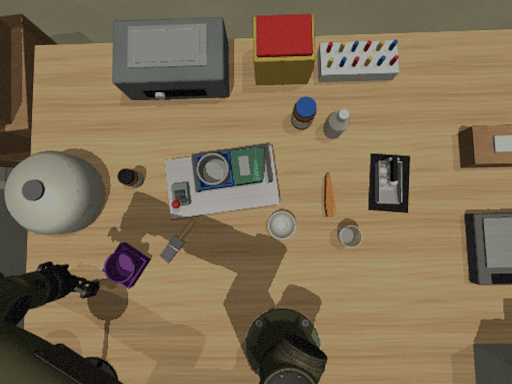

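View pics/scene1.png

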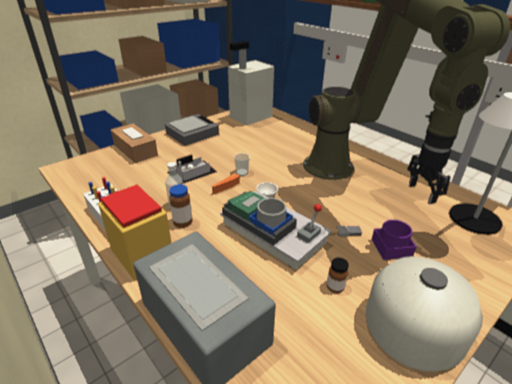

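The top view shows the shaker at (222,180) turned a few degrees, with the jar at (213,169). The wedge is at (329,195), the scoop on its mat at (389,182), and the purple look-alike at (125,265). The scene view agrees with this. The detector's points match both pictures.

These rows can't tilt the tool directly, so I'll check how the arm behaves at its inner reach limit, up high in clear air.

```bash
python3 -m pendant '85 -466 -415 -140 -0.378;85 -466 -415 -140 -0.378;85 -466 -415 -140 -0.378;85 -466 -415 -140 -0.378;85 -466 -415 -140 -0.378;85 -466 -415 -140 -0.378;85 -466 -415 -140 -0.378;85 -466 -415 -140 -0.378;85 -466 -415 -140 -0.378;85 -466 -415 -140 -0.378;85 -466 -415 -140 -0.378;85 -466 -415 -140 -0.378;85 -466 -415 -140 -0.378;85 -466 -415 -140 -0.378'
cat > st.py <<'E'
from h import *
o=robot.get_obs();M=R.from_quat(o['tcp_rot']).as_matrix()
print(o['time_s'],np.array(o['position']),'q',np.round(o['q'],3),'F',np.array(o['contact_force']),'w',o['width'],o['gripper_force']);print(np.round(M,3))
E
python3 st.py
```

```text
time_s: 2.9
position: [501.5, -43.5, 380.0]
tcp_rot: [0.042, 0.999, -0.001, 0.001]
contact_force: [-0.0, 0.8, -0.3]
width: 85.0
gripper_force: 0.0
2.9 [501.5 -43.5 380. ] q [-0.1  0.1  0.   1.5 -0.  -0. ] F [-0.   0.8 -0.3] w 84.976925656971 0.0
[[-1.   0.1  0. ]
 [ 0.1  1.  -0. ]
 [-0.  -0.  -1. ]]
```

```bash
python3 -m pendant '85 120 0 0 0;85 120 0 0 0;85 200 0 0 0;85 200 0 0 0;85 200 0 0 0;85 200 0 0 0;85 200 0 0 0'
python3 st.py; python3 -m pendant '85 -40 0 0 0;85 -40 0 0 0'; python3 st.py
```

```text
time_s: 3.6
position: [301.2, -23.5, 379.3]
tcp_rot: [0.039, 0.999, 0.0, 0.0]
contact_force: [1.0, 0.7, 0.1]
width: 85.0
gripper_force: 0.0
3.6 [301.2 -23.5 379.3] q [-0.1 -0.3 -0.3  1.5  0.   0. ] F [1.  0.7 0.1] w 84.98626975090409 0.0
[[-1.   0.1  0. ]
 [ 0.1  1.   0. ]
 [-0.   0.  -1. ]]
time_s: 3.8
position: [344.4, -27.0, 378.1]
tcp_rot: [0.039, 0.999, 0.0, -0.0]
contact_force: [0.2, 0.6, -0.4]
width: 84.9
gripper_force: 0.0
3.8 [344.4 -27.  378.1] q [-0.1 -0.2 -0.3  1.5  0.   0. ] F [ 0.2  0.6 -0.4] w 84.93083591686462 0.0
[[-1.   0.1 -0. ]
 [ 0.1  1.   0. ]
 [ 0.   0.  -1. ]]
```

```bash
python3 -m pendant '85 50 0 0 0;85 90 0 0 0;85 120 0 0 0;85 150 0 0 0;85 150 0 0 0;85 150 0 0 0'
sed -i "s/print(o\['time/np.set_printoptions(precision=3,suppress=True);print(o['time/" st.py; python3 st.py
```

```text
time_s: 4.4
position: [191.5, -15.1, 379.4]
tcp_rot: [0.039, 0.999, 0.0, 0.0]
contact_force: [0.1, 0.0, 0.3]
width: 85.3
gripper_force: 0.0
4.4 [191.546 -15.113 379.392] q [-0.079 -0.491 -0.455  1.606  0.    -0.   ] F [0.146 0.002 0.318] w 85.29677406473562 0.0
[[-0.997  0.079  0.001]
 [ 0.079  0.997 -0.   ]
 [-0.001  0.    -1.   ]]
```

```bash
python3 -m pendant '85 -90 0 50 0;85 -110 0 100 0;85 -110 0 150 0;85 -110 0 200 0;85 -110 0 220 0;85 -110 0 220 0;85 -110 0 220 0'
 python3 st.py
```

```text
time_s: 5.1
position: [299.1, -23.6, 156.5]
tcp_rot: [0.039, 0.999, 0.0, -0.003]
contact_force: [-0.0, 0.4, 0.8]
width: 85.2
gripper_force: 0.0
5.1 [299.074 -23.622 156.507] q [-0.079 -0.204 -0.793  0.988 -0.    -0.   ] F [-0.022  0.357  0.815] w 85.15021728543807 0.0
[[-0.997  0.079 -0.007]
 [ 0.079  0.997  0.001]
 [ 0.007 -0.    -1.   ]]
```

```bash
python3 -m pendant '85 30 0 0 0;85 60 0 0 0;85 90 0 0 0;85 110 0 0 0;85 110 0 0 0'
 python3 st.py;python3 -m pendant '85 0 0 0 0'; python3 st.py
```

```text
time_s: 5.6
position: [190.1, -15.0, 160.1]
tcp_rot: [0.039, 0.999, 0.0, 0.001]
contact_force: [0.9, 0.7, -0.1]
width: 85.0
gripper_force: 0.0
5.6 [190.099 -15.031 160.123] q [-0.079 -0.472 -0.942  1.099  0.    -0.   ] F [ 0.939  0.654 -0.053] w 84.98814660974061 0.0
[[-0.997  0.079  0.001]
 [ 0.079  0.997 -0.   ]
 [-0.001  0.    -1.   ]]
time_s: 5.7
position: [192.7, -15.3, 160.5]
tcp_rot: [0.039, 0.999, -0.0, 0.002]
contact_force: [1.3, 0.2, -0.9]
width: 84.9
gripper_force: 0.0
5.7 [192.65  -15.259 160.503] q [-0.079 -0.468 -0.94   1.096 -0.    -0.   ] F [ 1.267  0.192 -0.911] w 84.86880451729049 0.0
[[-0.997  0.079  0.003]
 [ 0.079  0.997 -0.   ]
 [-0.003 -0.    -1.   ]]
```

```bash
python3 -m pendant '85 0 0 40 0;85 0 0 70 0;85 0 0 90 0;85 0 0 90 0;85 0 0 90 0'
 python3 st.py;python3 -m pendant '85 40 0 0 0;85 60 0 0 0;85 60 0 0 0'; python3 st.py
```

```text
time_s: 6.2
position: [211.4, -16.7, 94.1]
tcp_rot: [0.039, 0.999, 0.001, -0.013]
contact_force: [0.1, 0.6, 0.4]
width: 85.2
gripper_force: 0.0
6.2 [211.383 -16.74   94.064] q [-0.079 -0.311 -1.023  0.885 -0.    -0.   ] F [0.128 0.555 0.407] w 85.21856489558398 0.0
[[-0.997  0.079 -0.026]
 [ 0.079  0.997  0.002]
 [ 0.026 -0.    -1.   ]]
time_s: 6.5
position: [166.6, -13.2, 121.3]
tcp_rot: [0.039, 0.999, 0.001, -0.02]
contact_force: [0.8, -0.5, 0.1]
width: 85.0
gripper_force: 0.0
6.5 [166.608 -13.214 121.323] q [-0.079 -0.446 -1.024  1.033 -0.    -0.   ] F [ 0.827 -0.493  0.105] w 85.00031849149482 0.0
[[-0.996  0.079 -0.041]
 [ 0.079  0.997  0.003]
 [ 0.041 -0.    -0.999]]
```

```bash
python3 -m pendant '85 -50 0 0 0;85 -100 0 0 0;85 -100 0 0 0;85 -100 0 0 0'
 python3 st.py
```

```text
time_s: 6.9
position: [267.5, -21.2, 115.5]
tcp_rot: [0.039, 0.999, 0.001, -0.022]
contact_force: [-0.1, 0.2, -0.6]
width: 85.0
gripper_force: 0.0
6.9 [267.508 -21.199 115.538] q [-0.079 -0.189 -0.886  0.918 -0.    -0.   ] F [-0.069  0.193 -0.631] w 85.00145771756202 0.0
[[-0.996  0.079 -0.044]
 [ 0.079  0.997  0.003]
 [ 0.044 -0.    -0.999]]
```

```bash
python3 -m pendant '85 -509 147 -308 -0.183;85 -509 147 -308 -0.183;85 -509 147 -308 -0.183;85 -509 147 -308 -0.183;85 -509 147 -308 -0.183;85 -509 147 -308 -0.183;85 -509 147 -308 -0.183;85 -509 147 -308 -0.183;85 -509 147 -308 -0.183;85 -509 147 -308 -0.183;85 -509 147 -308 -0.183;85 -509 147 -308 -0.183;85 -509 147 -308 -0.183;85 -509 147 -308 -0.183'
 python3 st.py; python3 -m pendant '85 -150 0 0 0;85 -150 0 0 0;85 -150 0 0 0;85 -150 0 0 0;85 -150 0 0 0' ; python3 st.py
```

```text
time_s: 8.3
position: [684.3, 72.4, 414.8]
tcp_rot: [-0.052, 0.994, -0.0, -0.094]
contact_force: [4.8, 0.3, 4.3]
width: 85.0
gripper_force: 0.0
8.3 [684.313  72.423 414.768] q [ 0.101  0.858  1.25   2.15   0.009 -0.004] F [4.792 0.306 4.286] w 85.045420205278 0.0
[[-0.977 -0.104 -0.186]
 [-0.104  0.995 -0.01 ]
 [ 0.186  0.009 -0.982]]
time_s: 8.8
position: [679.3, 71.3, 422.0]
tcp_rot: [-0.052, 0.994, -0.0, -0.093]
contact_force: [0.1, 0.1, -0.2]
width: 84.9
gripper_force: 0.0
8.8 [679.315  71.275 422.045] q [ 0.1    0.848  1.248  2.157  0.009 -0.005] F [ 0.15   0.137 -0.157] w 84.8862602088434 0.0
[[-0.977 -0.104 -0.185]
 [-0.104  0.995 -0.01 ]
 [ 0.185  0.009 -0.983]]
```

```bash
python3 -m pendant '85 -250 0 150 0;85 -250 0 150 0;85 -250 0 150 0;85 -250 0 150 0;85 -250 0 150 0' | head -3; python3 st.py; python3 -m pendant '85 150 0 -100 0;85 150 0 -100 0;85 150 0 -100 0;85 150 0 -100 0' |head -3 ; python3 st.py
```

```text
time_s: 9.3
position: [792.3, 84.6, 254.7]
tcp_rot: [-0.052, 0.995, 0.001, -0.08]
9.3 [792.304  84.566 254.677] q [ 0.103  1.049  1.248  1.929  0.009 -0.003] F [-0.712  0.091  0.091] w 84.83412172396721 0.0
[[-0.982 -0.104 -0.159]
 [-0.104  0.995 -0.007]
 [ 0.159  0.01  -0.987]]
time_s: 9.7
position: [658.4, 69.4, 380.4]
tcp_rot: [-0.052, 0.995, 0.001, -0.08]
9.7 [658.364  69.397 380.44 ] q [ 0.101  0.624  0.734  1.84   0.009 -0.005] F [-0.633 -0.432  0.436] w 84.71059531130409 0.0
[[-0.982 -0.104 -0.159]
 [-0.104  0.995 -0.007]
 [ 0.159  0.01  -0.987]]
```

```bash
cat > fk.py <<'E'
import numpy as np
from scipy.optimize import least_squares
D=np.array([[600,239.3,.314,-.047,1.21],[192.1,379.4,-.491,-.455,1.606],[300,156.5,-.204,-.793,.988],[190.7,160.1,-.472,-.942,1.099],[212,94.1,-.311,-1.023,.885],[167.1,121.3,-.446,-1.024,1.033],[268.3,115.5,-.189,-.886,.918],[688.1,414.8,.858,1.25,2.15],[683,422,.848,1.248,2.157],[796.8,254.7,1.049,1.248,1.929],[662,380.4,.624,.734,1.84]])
def fk(q,p):
    a,e,t=q[...,0],q[...,1]-q[...,0],q[...,0]-q[...,1]+q[...,2]
    return np.stack([p[0]+p[1]*np.sin(a)+p[2]*np.cos(e)+p[4]*np.sin(e)+p[5]*np.cos(t)+p[6]*np.sin(t),p[3]+p[1]*np.cos(a)+p[2]*np.sin(e)-p[4]*np.cos(e)-p[5]*np.sin(t)+p[6]*np.cos(t)],-1)
P=least_squares(lambda p:(fk(D[:,2:],p)-D[:,:2]).ravel(),[0,400,400,300,0,250,0]).x
if __name__=='__main__':
    np.set_printoptions(precision=1,suppress=True);print(P);print(fk(D[:,2:],P)-D[:,:2])
    lo,hi=[-.69,-1.03,-2.08],[1.73,1.25,2.16]
    def solve(r,z,t,q,w):
        f=lambda q:np.r_[fk(q,P)-[r,z],w*(q[0]-q[1]+q[2]-t)]
        return least_squares(f,np.clip(q,np.array(lo)+1e-4,np.array(hi)-1e-4),bounds=(lo,hi)).x
    for w in [200,500,1000]:
        print('w',w)
        for (r,z,t,q0) in [(805,400,1.615,(-.189,-.886,.918)),(805,400,1.615,(.8,1.1,2)),(192,70,1.573,(-.468,-.94,1.096)),(152,94,1.597,(-.311,-1.02,.885))]:
            q=solve(r,z,t,np.array(q0),w);print(q,fk(q,P),np.degrees(q[0]-q[1]+q[2]-np.pi/2))
E
python3 fk.py
```

```text
[ -1.5 521.6 440.7 283.1 -75.9 455.5   1.4]
[[ 0.  -0.2]
 [-0.1 -0. ]
 [ 0.   0.2]
 [ 0.2  0.2]
 [-0.4 -0.3]
 [ 0.1  0. ]
 [ 0.1  0.1]
 [-0.2  0.2]
 [ 0.  -0.1]
 [ 0.   0. ]
 [ 0.1 -0.1]]
w 200
[0.9 1.2 1.9] [798.2 395.1] -2.03548389183013
[0.9 1.2 1.9] [798.2 395.1] -2.035483892653334
[-0.2 -1.   0.9] [199.8  78.2] 4.7899556155372585
[-0.4 -1.   1. ] [160.1 104.6] 6.024791823149403
w 500
[0.9 1.2 1.9] [784.9 385.8] 0.4418028024889564
[0.9 1.2 1.9] [784.9 385.8] 0.4418028089797434
[-0.3 -1.   0.9] [209.   89.9] 1.8350969825769874
[-0.4 -1.   1. ] [166.4 115.8] 2.89395208069832
w 1000
[0.9 1.2 2. ] [777.5 380.8] 1.829720189251197
[0.9 1.2 2. ] [777.5 380.8] 1.829720198779859
[-0.3 -1.   0.9] [212.2  94.8] 0.6483854681308172
[-0.5 -1.   1. ] [168.1 119.6] 1.9001021196302847
```

```bash
cat > sim.py <<'E'
from fk import *
lo,hi=np.array([-.69,-1.03,-2.08]),np.array([1.73,1.25,2.16])
def solve(r,z,t,q,w):
    f=lambda q:np.r_[fk(q,P)-[r,z],w*(q[0]-q[1]+q[2]-t)]
    return least_squares(f,np.clip(q,lo+1e-4,hi-1e-4),bounds=(lo,hi)).x
np.set_printoptions(precision=2,suppress=True)
def run(r,z,tilt,dr,dz,w,n,q=np.array([-.3,-.9,1.])):
    t=np.radians(90+tilt); q=solve(r,z,t,q,500)
    for i in range(n):
        p=fk(q,P);t=q[0]-q[1]+q[2];q=solve(p[0]+dr,p[1]+dz,t,q,w)
    return q,fk(q,P),np.degrees(q[0]-q[1]+q[2]-np.pi/2)
if __name__=='__main__':
  for a in [0,20,30,40,50,60,70]:
    for w in (550,):
      print(a,*run(260,110,9.2,-50*np.cos(np.radians(a)),-50*np.sin(np.radians(a)),w,10))
  for a in [0,30,60]: print('out',a,*run(700,300,25,50*np.cos(np.radians(a)),-50*np.sin(np.radians(a)),550,12,np.array([.8,1.,2])))
E
python3 sim.py
```

```text
0 [-0.69 -1.03  1.62] [-63.89 187.91] 22.250007762020946
20 [-0.69 -1.03  1.55] [-35.83 177.59] 18.488690223283648
30 [-0.08 -1.03  1.05] [86.2  73.57] 24.743474929996538
40 [ 0.49 -1.03  0.53] [134.29 -98.64] 27.33052710986949
50 [ 0.82 -1.03  0.15] [ 141.62 -219.37] 24.803013044614293
60 [ 1.02 -1.03 -0.12] [ 150.16 -296.2 ] 20.406278507388283
70 [ 1.13 -1.01 -0.29] [ 171.93 -344.12] 15.910974236174555
out 0 [1.17 1.25 1.6 ] [939.17 146.73] -3.4137889585249934
out 30 [1.4  1.25 1.47] [938.81 -77.69] 2.8361591396518886
out 60 [1.59 1.25 1.47] [ 856.66 -241.29] 13.437335332646658
```

```bash
cat > t.py <<'E'
from h import *
o=robot.get_obs();M=R.from_quat(o['tcp_rot']).as_matrix();z=M[:,2];y=M[:,1]
print('t%.1f'%o['time_s'],np.array(o['position']),'tilt %.1f dir %.0f yaz %.1f ylean %.1f'%(np.degrees(np.arccos(-z[2])),np.degrees(np.arctan2(z[1],z[0])),np.degrees(np.arctan2(y[1],y[0])),np.degrees(np.arcsin(y[2]))),'F',np.array(o['contact_force']),'w %.1f g %.0f'%(o['width'],o['gripper_force']),'q',np.round(o['q'],2))
E
P="python3 -m pendant"; $P '85 -50 0 0 0;85 -100 0 0 0;85 -150 0 0 0;85 -150 0 0 0' >/dev/null; python3 t.py
$P '85 -50 0 0 0'>/dev/null; python3 t.py; $P '85 -50 0 0 0'>/dev/null; python3 t.py;$P '85 -50 0 20 0'>/dev/null; python3 t.py;$P '85 -100 0 0 0;85 -100 0 0 0'>/dev/null; python3 t.py
```

```text
t10.1 [727.6  76.5 369.1] tilt 9.1 dir -177 yaz 95.9 ylean 0.5 F [3.  1.  0.6] w 85.0 g 0 q [ 0.1  0.9  1.2  2.1  0.  -0. ]
t10.2 [756.2  79.7 348.4] tilt 7.0 dir -179 yaz 95.9 ylean 0.5 F [-0.  -0.3  0.4] w 85.1 g 0 q [ 0.1  0.9  1.2  2.   0.  -0. ]
t10.3 [780.6  82.5 326. ] tilt 5.5 dir -180 yaz 95.9 ylean 0.5 F [ 0.6 -0.1 -0.5] w 85.3 g 0 q [ 0.1  1.   1.2  1.9  0.  -0. ]
t10.4 [807.8  85.6 295.4] tilt 4.2 dir 179 yaz 95.9 ylean 0.5 F [ 0.3 -0.9  0.6] w 85.2 g 0 q [ 0.1  1.   1.2  1.9  0.  -0. ]
t10.6 [843.3  89.5 261. ] tilt 2.0 dir 170 yaz 95.9 ylean 0.5 F [-0.2  0.7 -0.2] w 85.0 g 0 q [ 0.1  1.   1.2  1.8  0.  -0. ]
```

```bash
cat > mv.py <<'E'
# usage: mv.py x y z [yaz_deg]  -> shift/turn in tool axes from present pose
from h import *; import sys
a=list(map(float,sys.argv[1:])); o=robot.get_obs();M=R.from_quat(o['tcp_rot']).as_matrix()
d=np.array(a[:3])-o['position']; s=M.T@d; t=0
if len(a)>3: t=-((np.radians(a[3])-np.arctan2(M[1,1],M[0,1])+np.pi)%(2*np.pi)-np.pi)
print('shift %.1f %.1f %.1f turn %.3f'%(*s,t),'rows>=%.1f'%max(np.linalg.norm(d)/50,abs(t)/.15))
E
P="python3 -m pendant"; $P '85 -50 0 -20 0'>/dev/null; python3 t.py; $P '85 -30 0 -40 0'>/dev/null; python3 t.py;  python3 mv.py 515 -330 260 85
```

```text
t10.7 [858.9  91.1 261.4] tilt 0.6 dir 87 yaz 95.9 ylean 0.6 F [ 0.5 -0.1  0. ] w 84.7 g 0 q [ 0.1  1.   1.2  1.8  0.  -0. ]
t10.8 [861.5  91.1 285.1] tilt 2.0 dir 22 yaz 95.9 ylean 0.6 F [-0.   0.3 -0.1] w 85.2 g 0 q [ 0.1  1.   1.2  1.8  0.  -0. ]
shift 388.8 -383.1 8.1 turn 0.191 rows>=10.9
```

```bash
P="python3 -m pendant"; $P '85 389 -383 8 0.19;85 389 -383 8 0.19;85 389 -383 8 0.19;85 389 -383 8 0.19;85 389 -383 8 0.19;85 389 -383 8 0.19;85 389 -383 8 0.19;85 389 -383 8 0.19;85 389 -383 8 0.19;85 389 -383 8 0.19;85 389 -383 8 0.19;85 389 -383 8 0.19;85 389 -383 8 0.19' >/dev/null; python3 t.py
cat > look.py <<'E'
from h import *; import sys
cams=sys.argv[1].split(',');labs=sys.argv[2].split(',');n=int(sys.argv[3])
for c in cams:
    acc={l:[] for l in labs}
    for i in range(n):
        p=robot.capture(c)
        for l in labs: acc[l]+=[np.r_[d['centre'],d['score']] for d in robot.place_of(l,p)[:2]]
    if len(sys.argv)>4: save(p,c+sys.argv[4]+'.png')
    for l in labs:
        for a in acc[l]: print(c,l,a) if n<2 else None
        if n>1 and acc[l]:
            A=np.array(acc[l]);m=np.median(A,axis=0);k=np.linalg.norm(A[:,:3]-m[:3],axis=1)<25;print(c,l,k.sum(),len(A),A[k].mean(0))
E
python3 look.py wrist,top scoop,scoop_lip,scoop_grip,mat 4 a
```

```text
t12.1 [ 512.7 -333.   266.1] tilt 2.5 dir 13 yaz 84.8 ylean 0.8 F [ 0.6 -0.2  0.2] w 84.6 g 0 q [-0.6  0.3 -0.   1.2  0.  -0.5]
wrist scoop 4 5 [ 534.5 -357.3    0.2    0.8]
wrist scoop_lip 4 4 [ 447.4 -349.5   31.2    0.6]
wrist scoop_grip 4 4 [ 546.3 -354.    79.6    0.7]
wrist mat 1 1 [ 548.  -353.    80.6    0.7]
top scoop 4 5 [ 535.  -357.2    3.6    0.8]
top scoop_lip 2 2 [ 447.2 -352.2   22.8    0.8]
top scoop_grip 4 6 [ 540.5 -355.9   83.4    0.8]
top mat 4 6 [ 515.4 -364.9   -3.     0.7]
```

View pics/wrista.png

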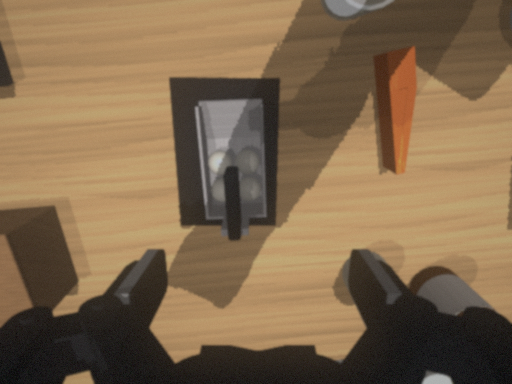

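The wrist view shows the scoop on the mat. Its bar runs from (231,168) to (235,240), all four balls are inside around (235,175), and the wedge is at (398,110). Next I'll measure the bar's line from these pixels.

```bash
python3 - <<'E'
from h import *
p=robot.capture('wrist')
a=ray(p,231.5,168,92);b=ray(p,235,240,92);print(a,b,np.linalg.norm(a-b),np.degrees(np.arctan2(*(b-a)[1::-1])))
for u,v in [(170,79),(279,79),(181,226),(275,225)]: print('mat',ray(p,u,v,3))
for u,v in [(388,52),(413,47),(404,172)]: print('wedge',ray(p,u,v,40))
E
python3 mv.py 541 -357 88 85
```

```text
[ 509.2 -352.2   92. ] [ 588.  -357.4   92. ] 79.05072051901271 -3.7764049841073173
mat [ 418.4 -419.3    3. ]
mat [ 429.3 -292.7    3. ]
mat [ 604.9 -437.5    3. ]
mat [ 615.4 -310.     3. ]
wedge [ 413.4 -181.1   40. ]
wedge [ 410.9 -155.4   40. ]
wedge [ 544.8 -155.8   40. ]
shift -21.4 -27.8 174.8 turn 0.001 rows>=3.6
```

```bash
python3 mv.py 543 -355.2 70 85.3; P="python3 -m pendant"; $P '85 -24 -25 100 0;85 -24 -25 100 0;85 -24 -25 120 0;85 -24 -25 160 0;85 -24 -25 192 0;85 -24 -25 192 0'>/dev/null; python3 t.py;python3 mv.py 543 -355.2 70 85.3
```

```text
shift -22.5 -26.2 192.9 turn -0.004 rows>=3.9
t14.8 [ 541.2 -351.9   65.9] tilt 2.1 dir 31 yaz 85.1 ylean 1.2 F [-0.3  0.5 -0.5] w 84.7 g 0 q [-0.6  0.5 -0.2  0.9  0.  -0.5]
shift -2.2 -3.1 -4.1 turn -0.004 rows>=0.1
```

```bash
P="python3 -m pendant"; $P '60 -2 -3 -4 0;0 -2 -3 -4 0;0 -2 -3 -4 0;0 -2 -3 -4 0;0 -2 -3 -4 0;0 -2 -3 -4 0'>/dev/null; python3 t.py; $P '0 0 0 -25 0;0 0 0 -50 0;0 0 0 -70 0;0 0 0 -70 0'>/dev/null; python3 t.py;  python3 mv.py 520 -365 145 96
```

```text
t15.3 [ 546.7 -357.8   76.2] tilt 2.4 dir 17 yaz 85.1 ylean 0.9 F [0.  2.1 6.3] w 13.1 g 62 q [-0.6  0.5 -0.2  0.9  0.  -0.5]
t15.8 [ 544.7 -359.3  147.4] tilt 2.5 dir 15 yaz 85.1 ylean 0.9 F [ 1.2 -1.  -4.1] w 12.8 g 60 q [-0.6  0.4 -0.1  1.   0.  -0.5]
shift 24.1 -7.9 1.3 turn -0.191 rows>=1.3
```

```bash
P="python3 -m pendant"; $P '0 10 -3 0 0.15;0 20 -6 0 0.3;0 30 -8 0 0.45;0 36 -10 0 0.6;0 36 -10 0 0.75;0 36 -10 0 0.9;0 36 -10 0 1.05;0 36 -10 0 1.2;0 36 -10 0 1.35;0 36 -10 0 1.5;0 36 -10 0 1.65;0 36 -10 0 1.8;0 36 -10 0 1.95;0 36 -10 0 2.1;0 36 -10 0 2.25;0 36 -10 0 2.4;0 36 -10 0 2.55;0 36 -10 0 2.7;0 36 -10 0 2.85;0 36 -10 0 2.95'>/dev/null; python3 t.py;  python3 mv.py 508 -366 77 -84
python3 - <<'E'
from h import *
p=robot.capture('scene');i=p['image'];a=proj(p,[515,-365,80]);x,y=a.astype(int)
cv2.imwrite('pics/fl.png',cv2.resize(cv2.cvtColor(i[max(0,y-50):y+40,max(0,x-60):x+60],cv2.COLOR_RGB2BGR),None,fx=5,fy=5))
E
```

```text
t17.8 [ 505.6 -364.4  141.1] tilt 2.3 dir 23 yaz -84.3 ylean -0.7 F [-0.   0.3 -3.9] w 13.0 g 60 q [-0.6  0.4 -0.2  1.   0.   2.4]
shift -0.2 2.6 64.1 turn -0.004 rows>=1.3
```

View pics/fl.png

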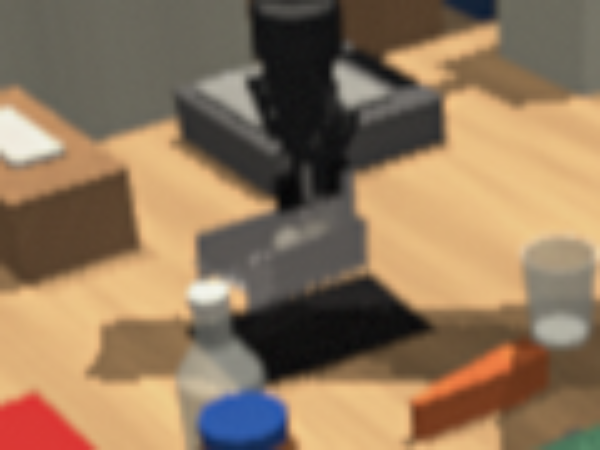

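```bash
P="python3 -m pendant"; $P '0 0 2 30 0;0 0 2 50 0;0 0 2 56 0;0 0 2 60 0;0 0 2 63 0;0 0 2 64 0'>/dev/null; python3 t.py; $P '18 0 0 0 0;26 0 0 0 0;40 0 0 0 0;60 0 0 0 0;85 0 0 0 0;85 0 0 -40 0;85 0 0 -90 0;85 0 0 -140 0;85 0 0 -190 0;85 0 0 -190 0;85 0 0 -190 0'>/dev/null; python3 t.py; python3 mv.py 800 86 420 96
```

```text
t18.4 [ 509.8 -366.6   79.9] tilt 2.4 dir 18 yaz -83.9 ylean -0.5 F [ 0.6 -0.3 -4.2] w 13.1 g 60 q [-0.6  0.5 -0.2  0.9  0.   2.4]
t19.5 [ 502.8 -369.6  271. ] tilt 2.5 dir 15 yaz -84.0 ylean -0.4 F [-0.1 -0.4 -0.7] w 84.7 g 0 q [-0.7  0.3  0.   1.3  0.   2.4]
shift 349.4 -422.8 -131.2 turn -3.141 rows>=20.9
```

```bash
P="python3 -m pendant"; python3 mv.py 740 78 400 96; $P '85 15 -20 -10 -0.15;85 30 -45 -20 -0.3;85 45 -65 -30 -0.45;85 60 -90 -40 -0.6;85 75 -110 -50 -0.75;85 90 -135 -60 -0.9;85 105 -160 -65 -1.05;85 120 -180 -70 -1.2;85 135 -205 -75 -1.35;85 150 -230 -80 -1.5;85 165 -250 -85 -1.65;85 180 -275 -90 -1.8;85 195 -300 -95 -1.95;85 210 -320 -100 -2.1;85 230 -345 -105 -2.25;85 250 -370 -110 -2.4;85 265 -390 -115 -2.55;85 280 -410 -115 -2.7;85 289 -416 -115 -2.85;85 289 -416 -115 -3'>/dev/null; python3 t.py;python3 mv.py 740 78 400 96
```

```text
shift 288.1 -421.0 -113.8 turn -3.141 rows>=20.9
t21.5 [741.6  75.3 395.7] tilt 2.1 dir 22 yaz 88.4 ylean 0.8 F [-0.1  0.6 -0.3] w 84.8 g 0 q [0.1 0.6 0.8 1.7 0.  0.1]
shift 1.5 2.7 -4.3 turn -0.133 rows>=0.9
```

```bash
P="python3 -m pendant"; $P '85 -40 3 -20 -0.133;85 -60 3 -20 -0.133' >/dev/null; python3 t.py; 
$P '85 -60 0 -30 0' >/dev/null;$P '85 -60 0 -30 0' >/dev/null;$P '85 -60 0 -30 0' >/dev/null;$P '85 -60 0 -30 0' >/dev/null; python3 t.py; 
$P '85 -60 0 -20 0' >/dev/null;$P '85 -60 0 -20 0' >/dev/null;$P '85 -60 0 -20 0' >/dev/null;$P '85 -60 0 -20 0' >/dev/null; python3 t.py
```

```text
t21.7 [785.3  73.9 412. ] tilt 2.7 dir 18 yaz 95.1 ylean 0.6 F [ 2.  -0.4  1.6] w 84.9 g 0 q [0.1 0.8 1.2 1.9 0.  0. ]
t22.1 [666.4  60.  478.5] tilt 5.9 dir 178 yaz 94.9 ylean 0.8 F [-0.6 -0.  -0.2] w 84.7 g 0 q [ 0.1  0.8  1.2  2.2  0.  -0. ]
t22.5 [668.6  59.1 471.4] tilt 6.5 dir 177 yaz 94.9 ylean 0.9 F [ 0.1 -0.2 -0.6] w 84.5 g 0 q [ 0.1  0.8  1.2  2.2  0.  -0. ]
```

```bash
P="python3 -m pendant"; python3 mv.py 835 84 300; $P '85 -184 26 145 0;85 -184 26 145 0;85 -184 26 145 0;85 -184 26 145 0;85 -184 26 145 0' >/dev/null; python3 t.py; 
$P '85 -50 0 -10 0' >/dev/null;$P '85 -50 0 -10 0' >/dev/null;python3 t.py;$P '85 -50 0 -20 0' >/dev/null;$P '85 -50 0 -20 0' >/dev/null; python3 t.py; 
$P '85 -50 0 -20 0' >/dev/null;python3 t.py
```

```text
shift -186.2 7.9 151.5 turn 0.000 rows>=4.8
t23.0 [805.2  99.1 288.7] tilt 4.9 dir 174 yaz 94.9 ylean 0.9 F [0.4 0.2 0. ] w 85.1 g 0 q [0.1 1.  1.2 1.9 0.  0. ]
t23.2 [846.2 100.9 272. ] tilt 1.3 dir 129 yaz 94.9 ylean 1.1 F [-0.1 -1.1 -0.1] w 84.6 g 0 q [0.1 1.  1.2 1.8 0.  0. ]
t23.4 [878.8 101.5 279.3] tilt 4.0 dir 22 yaz 94.9 ylean 1.2 F [ 0.1  0.  -0.3] w 85.1 g 0 q [0.1 1.  1.2 1.7 0.  0. ]
t23.5 [894.4 101.9 285.7] tilt 6.2 dir 16 yaz 94.9 ylean 1.2 F [ 0.   0.5 -0.4] w 85.1 g 0 q [0.1 1.  1.2 1.7 0.  0. ]
```

```bash
P="python3 -m pendant"; for i in 1; do $P '85 -50 0 -15 0' >/dev/null;$P '85 -50 0 -15 0' >/dev/null;$P '85 -50 0 -15 0' >/dev/null;python3 t.py;$P '85 -50 0 -10 0' >/dev/null;$P '85 -50 0 -10 0' >/dev/null;$P '85 -50 0 -10 0' >/dev/null; python3 t.py;  $P '85 -50 0 -10 0' >/dev/null;$P '85 -50 0 -10 0' >/dev/null;$P '85 -50 0 -10 0' >/dev/null; python3 t.py; done
```

```text
t23.8 [943.5 103.4 301.8] tilt 12.9 dir 11 yaz 94.9 ylean 1.4 F [ 0.1  0.1 -0.4] w 85.0 g 0 q [0.1 1.  1.2 1.6 0.  0. ]
t24.1 [993.1 105.2 321.4] tilt 19.7 dir 9 yaz 95.0 ylean 1.5 F [0.  0.4 0.5] w 85.2 g 0 q [0.1 1.  1.2 1.5 0.  0. ]
t24.4 [1035.4  106.2  356.3] tilt 26.5 dir 8 yaz 95.0 ylean 1.7 F [0.2 0.4 0.6] w 85.1 g 0 q [0.1 1.  1.2 1.4 0.  0. ]
```

```bash
P="python3 -m pendant"; $P '85 -50 0 -10 0' >/dev/null; python3 t.py; python3 mv.py 461 -374 300 96.1;python3 mv.py 461 -374 180 96.1
```

```text
t24.5 [1047.8  106.2  371. ] tilt 28.8 dir 8 yaz 95.1 ylean 1.7 F [ 0.6 -0.3  0. ] w 85.0 g 0 q [0.1 1.  1.2 1.4 0.  0. ]
shift 577.7 -428.6 -250.0 turn -0.018 rows>=15.2
shift 635.4 -432.1 -144.8 turn -0.018 rows>=15.6
```

```bash
P="python3 -m pendant"; $P '85 578 -429 -250 -0.018;85 578 -429 -250 -0.018;85 578 -429 -250 -0.018;85 578 -429 -250 -0.018;85 578 -429 -250 -0.018;85 578 -429 -250 -0.018;85 578 -429 -250 -0.018;85 578 -429 -250 -0.018;85 578 -429 -250 -0.018;85 578 -429 -250 -0.018;85 578 -429 -250 -0.018;85 578 -429 -250 -0.018;85 578 -429 -250 -0.018;85 578 -429 -250 -0.018;85 578 -429 -250 -0.018;85 578 -429 -250 -0.018' >/dev/null; python3 t.py;python3 mv.py 461 -374 180 96.1
python3 - <<'E'
from h import *
p=robot.capture('wrist');save(p,'w2.png')
for l in ['scoop_grip','scoop']: print(l,[(np.array(d['centre']),round(d['score'],2)) for d in robot.place_of(l,p)][:2])
p=robot.capture('top')
for l in ['scoop_grip','scoop','scoop_lip']: print(l,[(np.array(d['centre']),round(d['score'],2)) for d in robot.place_of(l,p)][:2])
E
```

```text
t26.1 [ 467.3 -368.   301.7] tilt 28.8 dir 8 yaz 96.0 ylean 1.2 F [ 0.4 -1.  -0.9] w 84.7 g 0 q [-0.9  0.1 -0.3  0.9  0.4 -0.9]
shift 64.5 -7.8 103.2 turn -0.002 rows>=2.4
scoop_grip [(array([ 520.3, -362.3,   80.2]), 0.66)]
scoop [(array([ 524.1, -365.9,    1.9]), 0.82), (array([ 502.1, -356.5,   17.3]), 0.31)]
scoop_grip [(array([ 514.6, -364.9,   82.3]), 0.58)]
scoop [(array([ 524.2, -369.3,    3.1]), 0.79), (array([561.9, 148.4,  -1.4]), 0.57)]
scoop_lip [(array([ 610.4, -358.9,   25.1]), 0.8)]
```

View pics/w2.png

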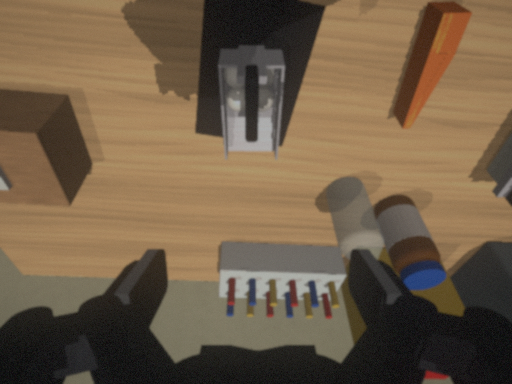

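The scoop stands level on the mat with its bar from (252,65) to (251,140), in line with the tool. The balls still show beside the bar, at about (235,98).

```bash
python3 - <<'E'
from h import *
p=robot.capture('wrist')
a=ray(p,252,66,95);b=ray(p,251,141,95);print(a,b,np.linalg.norm(a-b),np.degrees(np.arctan2(*(b-a)[1::-1])))
E
python3 mv.py 465 -374 180 96.1;python3 mv.py 521 -366 73 96.1
```

```text
[ 463.4 -367.9   95. ] [ 547.4 -361.2   95. ] 84.25255598845092 4.564735748495358
shift 63.9 -9.7 103.8 turn -0.000 rows>=2.4
shift 65.8 -9.9 224.8 turn -0.000 rows>=4.7
```

```bash
P="python3 -m pendant"; $P '85 64 -8.5 40 0;85 66 -8.5 90 0;85 66 -8.5 140 0;85 66 -8.5 180 0;85 66 -8.5 210 0;85 66 -8.5 224 0;85 66 -8.5 224 0' >/dev/null; python3 t.py;python3 mv.py 520 -364.6 72.5 96.1
```

```text
t27.2 [ 519.7 -362.7   70.7] tilt 28.6 dir 9 yaz 96.2 ylean 1.4 F [-0.3 -0.1  0.3] w 84.8 g 0 q [-0.8  0.3 -0.6  0.4  0.4 -0.8]
shift -1.0 -1.8 -1.6 turn 0.001 rows>=0.1
```

Close, lift, and re-detect the jar while holding the scoop high.

```bash
P="python3 -m pendant"; $P '60 -1 -1.5 -2 0;0 -1 -1.5 -2 0;0 -1 -1.5 -2 0;0 -1 -1.5 -2 0;0 -1 -1.5 -2 0;0 -1 -1.5 -2 0' >/dev/null; python3 t.py;python3 mv.py 520 -362 300 96.1; $P '0 -15 0 -25 0;0 -40 0 -70 0;0 -70 0 -120 0;0 -100 0 -180 0;0 -108 0 -200 0' >/dev/null; python3 t.py
python3 - <<'E'
from h import *
o=robot.get_obs();M=R.from_quat(o['tcp_rot']).as_matrix()
for c in ['top','scene']:
    p=robot.capture(c); 
    for l in ['scoop_lip','jar_mouth','jar','shaker'][:4 if c=='top' else 2]: print(c,l,[(np.array(d['centre']),round(d['score'],2)) for d in robot.place_of(l,p)][:2])
    if c=='top':
        a,b=proj(p,[556,200,150]).astype(int); i=p['image'][b-70:b+60,a-80:a+100]; print(a,b); cv2.imwrite('pics/jar.png',cv2.resize(cv2.cvtColor(i,cv2.COLOR_RGB2BGR),None,fx=4,fy=4,interpolation=cv2.INTER_CUBIC))
E
```

```text
t27.8 [ 519.3 -367.5   76.3] tilt 28.8 dir 8 yaz 96.0 ylean 1.2 F [-3.2  1.1  5. ] w 12.9 g 62 q [-0.8  0.3 -0.6  0.4  0.4 -0.8]
shift -108.8 10.1 -195.3 turn -0.002 rows>=4.5
t28.3 [ 517.3 -371.9  303.8] tilt 28.7 dir 8 yaz 95.9 ylean 1.2 F [ 0.9 -1.1 -5.2] w 12.9 g 61 q [-0.8  0.1 -0.3  0.9  0.4 -0.9]
top scoop_lip [(array([ 612.4, -362.5,  251.1]), 0.61), (array([387.3,  -5.9,   2.6]), 0.52)]
top jar_mouth [(array([262.7, 501.5,  82.5]), 0.93), (array([554.2, 199.3, 153.6]), 0.87)]
top jar [(array([266.7, 503.9,   3.7]), 0.68), (array([ 472.8, -158. ,   -2.1]), 0.16)]
top shaker [(array([561.5, 147.9,  -0.4]), 0.72)]
212 168
scene scoop_lip [(array([ 614.2, -358.2,  254.9]), 0.59)]
scene jar_mouth [(array([266.1, 500.3,  91.5]), 0.89), (array([555.8, 202.8, 148.2]), 0.6)]
```

View pics/jar.png

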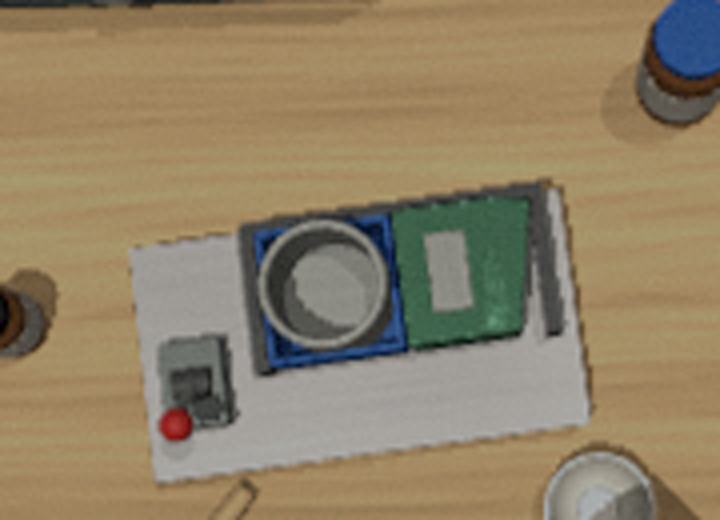

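```bash
cat > tip.py <<'E'
from h import *; import sys
o=robot.get_obs();M=R.from_quat(o['tcp_rot']).as_matrix();pos=np.array(o['position'])
jar=np.array([555.5,201,150]);l0=np.array([94.5,10,-52.]);s0=np.array([.9945,.1045,0]);y0=np.array([-.1045,.9945,0])
M0=np.array(eval(open('M0').read())) if len(sys.argv)>1 else M
if len(sys.argv)<2: open('M0','w').write(repr(M.tolist()))
def at(phi):
    Q=R.from_rotvec(-phi*M0[:,2]); s=Q.apply(s0); h=np.r_[s[:2]/np.linalg.norm(s[:2]),0]
    lip=jar-12*h+[0,0,24-7*phi/np.pi]; return lip-Q.apply(l0),Q,lip,s
worst=99
for phi in np.linspace(0,np.pi,22):
    T,Q,lip,s=at(phi)
    S=[];N=12
    for x in np.linspace(0,134,28):   # x = distance behind lip
        zz=-21 if x>44 else -.404*x-2
        for y in np.linspace(-36,36,9): S.append((x,y,zz))
    W=np.array([lip+Q.apply(-x*s0+y*y0+np.array([0,0,z])) for x,y,z in S]); r=np.hypot(*(W-jar)[:,:2].T)
    c1=(W[:,2]-150)[(r<50)&(r>41)]; c2=W[:,2].min()-120
    print('%.2f'%phi,'TCP',T,'spout down %.0f'%np.degrees(np.arcsin(-s[2])),'rim %.0f'%(c1.min() if len(c1) else 99),'low %.0f'%(W[r>55][:,2].min()) ) if int(round(phi/.15))%3==0 else 0
if len(sys.argv)>1:
    a,b=float(sys.argv[1]),float(sys.argv[2])
    phi=a
    rows=[]
    while phi<b-1e-6:
        phi=min(phi+.15,b); d=M.T@(at(phi)[0]-pos); rows.append('0 %.0f %.0f %.0f %.2f'%(*d,-(phi-a)))
    print(';'.join(rows))
E
python3 tip.py; python3 mv.py 449 190 300 96;python3 mv.py 449 190 226 96
```

```text
0.00 TCP [449.1 189.7 226. ] spout down -0 rim 8 low 153
0.45 TCP [457.7 160.3 226.9] spout down 2 rim 5 low 146
0.90 TCP [476.7 137.5 233. ] spout down 8 rim 1 low 145
1.35 TCP [502.  125.5 242.8] spout down 18 rim 2 low 150
1.80 TCP [529.3 126.4 254.3] spout down 29 rim 3 low 157
2.24 TCP [553.7 140.3 264.9] spout down 42 rim 5 low 163
2.69 TCP [570.8 165.5 272.3] spout down 52 rim 11 low 172
3.14 TCP [575.8 198.8 275. ] spout down 57 rim 21 low 186
shift 14.9 565.1 7.4 turn -0.001 rows>=11.3
shift 50.3 563.3 72.4 turn -0.001 rows>=11.4
```

```bash
sed -i 's|24-7\*phi/np.pi|24+7*np.sin(phi)-10*phi/np.pi|' tip.py; P="python3 -m pendant"; $P '0 1 20 0 0;0 2 50 0 0;0 3 85 1 0;0 4 125 2 0;0 5 165 3 0;0 6 205 3 0;0 7 245 4 0;0 8 285 4 0;0 9 325 5 0;0 10 365 5 0;0 11 405 6 0;0 12 445 6 0;0 13 485 7 0;0 14 515 7 0;0 15 540 7 0;0 15 555 7 0;0 15 563 7 0;0 15 565 7 0;0 15 565 7 0'>/dev/null; python3 t.py;python3 mv.py 449 190 226 96;  python3 - <<'E'
from h import *
for c in ['top','scene']:
    p=robot.capture(c)
    for l in ['scoop_lip','jar_mouth']: print(c,l,[(np.array(d['centre']),round(d['score'],2)) for d in robot.place_of(l,p)][:2])
E
```

```text
t30.6 [449.4 188.4 300.5] tilt 28.7 dir 8 yaz 96.0 ylean 1.2 F [-0.4  0.9 -4.6] w 13.0 g 61 q [ 0.5 -0.3 -0.7  0.8 -0.2  0.4]
shift 36.0 0.1 65.2 turn -0.001 rows>=1.5
top scoop_lip [(array([543.9, 198.5, 250.8]), 0.72)]
top jar_mouth [(array([451.8, 307.7, 152.9]), 0.74), (array([261.3, 503.2,  84.6]), 0.57)]
scene scoop_lip []
scene jar_mouth [(array([558.4, 202.4, 146.3]), 0.95), (array([262. , 498.6,  91.1]), 0.64)]
```

```bash
P="python3 -m pendant"; $P '0 9 0 16 0;0 20 0 36 0;0 29 0 53 0;0 34 0 62 0;0 36 0 65 0;0 36 0 65 0'>/dev/null; python3 t.py; python3 tip.py 0 1.5 | tail -1
python3 - <<'E'
from h import *
p=robot.capture('scene');save(p,'s3.png');x,y=proj(p,[530,190,180]).astype(int)
cv2.imwrite('pics/lvl.png',cv2.resize(cv2.cvtColor(p['image'][y-75:y+75,x-100:x+100],cv2.COLOR_RGB2BGR),None,fx=4,fy=4,interpolation=cv2.INTER_CUBIC))
E
```

```text
t31.5 [449.5 190.1 227.1] tilt 28.8 dir 8 yaz 95.9 ylean 1.2 F [-0.2  0.3 -4.8] w 13.1 g 61 q [ 0.5 -0.3 -0.8  0.6 -0.2  0.4]
0 0 -11 0 -0.15;0 -2 -21 0 -0.30;0 -6 -31 -0 -0.45;0 -11 -40 -0 -0.60;0 -17 -48 -0 -0.75;0 -25 -55 0 -0.90;0 -33 -61 1 -1.05;0 -42 -66 1 -1.20;0 -51 -69 2 -1.35;0 -61 -71 3 -1.50
```

View pics/lvl.png

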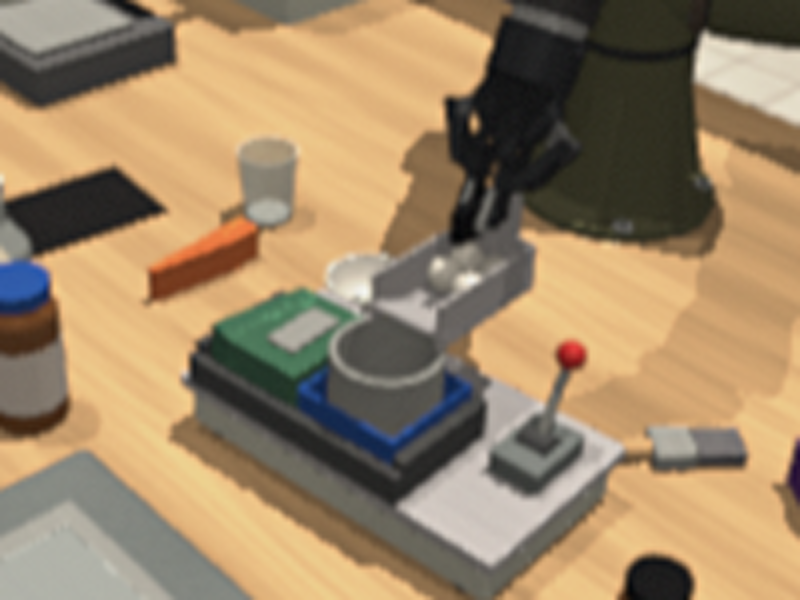

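The scoop is level with its lip over the near part of the jar mouth at about (405,310). The balls lie at the back around (465,260). Now the spinning tip.

```bash
P="python3 -m pendant"; $P '0 0 -11 0 -0.15;0 -2 -21 0 -0.3;0 -6 -31 0 -0.45;0 -11 -40 0 -0.6;0 -17 -48 0 -0.75;0 -25 -55 0 -0.9;0 -33 -61 1 -1.05;0 -42 -66 1 -1.2;0 -51 -69 2 -1.35;0 -61 -71 3 -1.5;0 -61 -71 3 -1.5'>/dev/null; python3 t.py; python3 tip.py 1.5 3.14 | tail -1
python3 - <<'E'
from h import *
p=robot.capture('scene');x,y=proj(p,[530,190,180]).astype(int)
cv2.imwrite('pics/mid.png',cv2.resize(cv2.cvtColor(p['image'][y-75:y+75,x-100:x+100],cv2.COLOR_RGB2BGR),None,fx=4,fy=4,interpolation=cv2.INTER_CUBIC))
E
```

```text
t32.6 [513.7 124.9 254.8] tilt 29.0 dir 8 yaz -179.4 ylean -28.8 F [ 0.2 -0.7 -3.1] w 13.3 g 61 q [ 0.3 -0.2 -0.7  0.6 -0.1 -1.3]
0 0 -7 2 -0.15;0 -1 -16 4 -0.30;0 -4 -25 5 -0.45;0 -9 -34 7 -0.60;0 -15 -42 9 -0.75;0 -22 -49 11 -0.90;0 -30 -55 13 -1.05;0 -40 -59 15 -1.20;0 -50 -62 17 -1.35;0 -61 -64 18 -1.50;0 -72 -63 20 -1.64
```

View pics/mid.png

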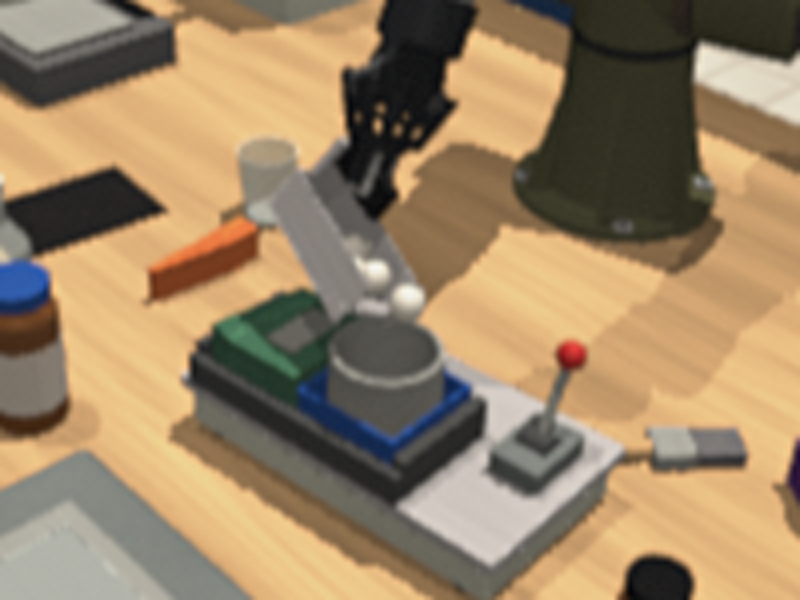

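Mid-turn, two balls are at the lip, at (375,275) and (407,300), about to drop inside the mouth. I'll carry on with a small bias towards the centre.

```bash
P="python3 -m pendant"; $P '0 0 -13 5 -0.15;0 -1 -23 8 -0.3;0 -4 -32 9 -0.45;0 -9 -41 11 -0.6;0 -15 -48 12 -0.75;0 -22 -54 14 -0.9;0 -30 -58 15 -1.05;0 -40 -61 16 -1.2;0 -50 -63 17 -1.35;0 -61 -64 18 -1.5;0 -72 -63 20 -1.64;0 -72 -63 20 -1.64;0 -72 -63 20 -1.64;0 -72 -63 20 -1.64'>/dev/null; python3 t.py
python3 - <<'E'
from h import *
p=robot.capture('scene');x,y=proj(p,[530,190,180]).astype(int)
cv2.imwrite('pics/end.png',cv2.resize(cv2.cvtColor(p['image'][y-75:y+75,x-100:x+100],cv2.COLOR_RGB2BGR),None,fx=4,fy=4,interpolation=cv2.INTER_CUBIC))
E
```

```text
t34.1 [573.2 198.3 269.1] tilt 28.8 dir 8 yaz -84.3 ylean -1.3 F [-0.4  0.2 -2.7] w 13.0 g 62 q [ 0.4 -0.1 -0.5  0.6 -0.1 -2.9]
```

View pics/end.png

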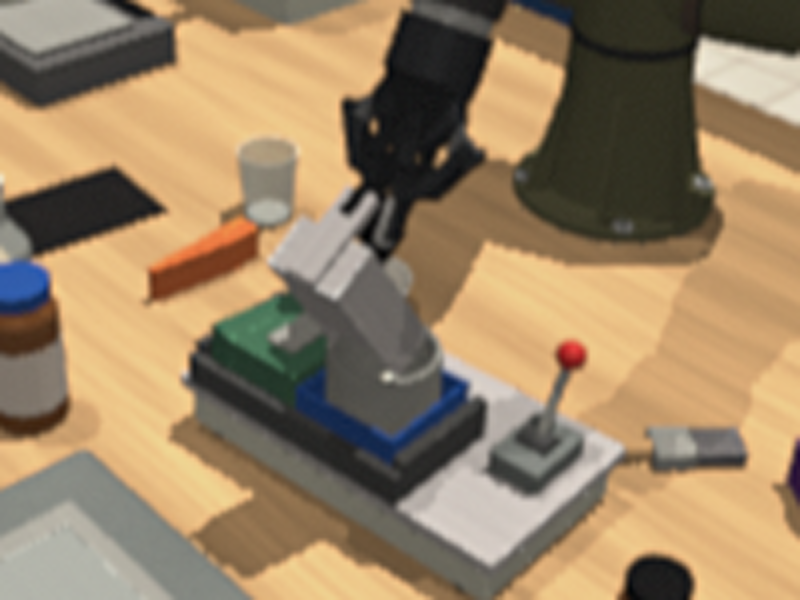

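```bash
python3 mv.py 573 198 340;python3 mv.py 540 0 340; python3 mv.py 517 -200 340
```

```text
shift 33.9 -1.4 -62.3 turn 0.000 rows>=1.4
shift -10.1 192.2 -91.5 turn 0.000 rows>=4.3
shift -45.4 388.9 -116.0 turn 0.000 rows>=8.2
```

```bash
P="python3 -m pendant"; $P '0 17 0 -31 0.05;0 34 -1 -62 0.2;0 30 20 -65 0.35;0 26 40 -68 0.5;0 22 60 -71 0.65;0 16 80 -74 0.8;0 10 100 -78 0.95;0 5 125 -81 1.1;0 0 150 -85 1.25;0 -5 170 -88 1.4;0 -10 192 -91 1.55;0 -14 215 -94 1.7;0 -18 240 -97 1.85;0 -22 265 -100 2;0 -26 285 -103 2.15;0 -30 305 -106 2.3;0 -34 325 -108 2.45;0 -38 345 -111 2.6;0 -42 370 -114 2.75;0 -45 389 -116 2.9'>/dev/null; python3 t.py; python3 mv.py 517 -370 320 96;python3 mv.py 519 -367.5 110 96;python3 mv.py 519 -367.5 77 96
```

```text
t36.1 [ 518.  -201.7  340.7] tilt 28.8 dir 8 yaz 107.5 ylean -5.2 F [ 0.3 -0.2 -2.4] w 13.5 g 62 q [-0.6 -0.1 -0.4  0.9  0.3 -0.8]
shift 62.2 -157.6 6.5 turn 0.201 rows>=3.4
shift 159.1 -136.6 191.7 turn 0.201 rows>=5.7
shift 174.7 -133.6 220.6 turn 0.201 rows>=6.2
```

```bash
P="python3 -m pendant"; $P '0 20 -50 2 0.15;0 40 -100 4 0.2;0 62 -157 7 0.2;0 80 -153 40 0.2;0 100 -150 80 0.2;0 125 -144 130 0.2;0 145 -139 170 0.2;0 159 -137 192 0.2;0 166 -135 206 0.2;0 171 -134 214 0.2;0 175 -134 220 0.2;0 175 -134 221 0.2;0 175 -134 221 0.2'>/dev/null; python3 t.py
```

```text
t37.5 [ 521.6 -367.3   77.7] tilt 28.8 dir 8 yaz 97.9 ylean 0.0 F [ 0.3  0.  -2.3] w 12.7 g 62 q [-0.8  0.3 -0.6  0.4  0.4 -0.9]
```

```bash
P="python3 -m pendant"; $P '0 1 0 2 0;14 1 0 2.5 0;20 1 0 2.5 0;35 1 0 2.5 0;55 1 0 0 0;80 1 0 -40 0;85 1 0 -90 0;85 1 0 -140 0;85 1 0 -190 0;85 1 0 -190 0'>/dev/null; python3 t.py
python3 - <<'E'
from h import *
for c in ['top','wrist','scene']:
    p=robot.capture(c);save(p,c+'5.png')
    for l in ['wedge_tail','wedge_tip','beaker'][:2 if c=='scene' else 3]: print(c,l,[(np.array(d['centre']),round(d['score'],2)) for d in robot.place_of(l,p)][:2])
E
python3 - <<'E'
import cv2
a=cv2.imread('pics/wrist5.png');b=cv2.imread('pics/top5.png')[110:270,140:420]
cv2.imwrite('pics/both.png',cv2.vconcat([cv2.resize(a[:230],(700,314)),cv2.resize(b,(700,280))[:280]]))
E
```

```text
t38.5 [ 430.  -383.1  250.4] tilt 29.1 dir 7 yaz 97.8 ylean -0.4 F [ 1.4 -0.   0.3] w 85.2 g 0 q [-1.   0.1 -0.4  0.8  0.5 -1.1]
top wedge_tail [(array([ 432. , -164.9,   23.6]), 0.84)]
top wedge_tip [(array([ 548.9, -157.1,    0.2]), 0.87)]
top beaker [(array([ 345.6, -214.8,    2.1]), 0.79), (array([ 547.1, -160.7,    0.5]), 0.75)]
wrist wedge_tail [(array([ 435.4, -161.2,   23.2]), 0.67), (array([ 543.8, -160.8,   -1.3]), 0.36)]
wrist wedge_tip [(array([ 545.3, -157.9,   -2.5]), 0.66)]
wrist beaker []
scene wedge_tail [(array([ 431.1, -165.9,   20.9]), 0.53)]
scene wedge_tip [(array([ 545.1, -157.3,    0.5]), 0.83), (array([453.6, 308.4, 151.8]), 0.63)]
```

View pics/both.png

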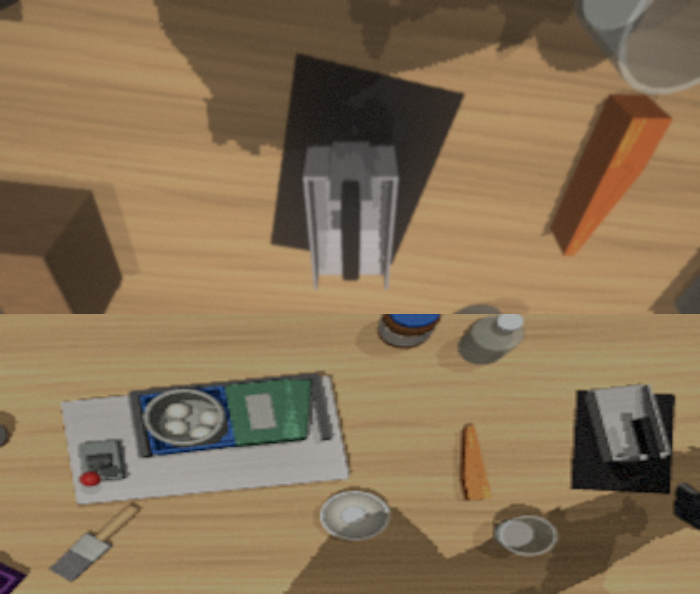

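```bash
python3 - <<'E'
from sim import *
for r,z in [(430,150),(420,120)]:
  for a in [0,10,20,30,40]:
    for n in (1,6,12,18):
      print(r,z,a,n,*run(r,z,-28.8,-50*np.cos(np.radians(a)),-50*np.sin(np.radians(a)),600,n))
E
python3 mv.py 430 40 200
```

```text
430 150 0 1 [-0.45 -1.03  0.51] [392.83 169.53] -27.224726299330204
430 150 0 6 [-0.69 -1.02  0.9 ] [257.48 182.12] -19.02458706172394
430 150 0 12 [-0.69 -1.03  1.13] [152.91 156.8 ] -5.57082550785348
430 150 0 18 [-0.69 -1.03  1.37] [ 43.83 158.96] 8.184274898353069
430 150 10 1 [-0.43 -1.03  0.5 ] [396.55 164.56] -26.914922114946624
430 150 10 6 [-0.69 -1.03  0.91] [252.06 178.12] -18.35445228579897
430 150 10 12 [-0.69 -1.03  1.15] [145.13 156.08] -4.588978242387807
430 150 10 18 [-0.69 -1.03  1.38] [ 38.84 159.69] 8.8195479822534
430 150 20 1 [-0.4  -1.03  0.48] [401.5  158.97] -26.651980999790904
430 150 20 6 [-0.69 -1.03  0.91] [250.26 177.52] -18.11562835090193
430 150 20 12 [-0.69 -1.03  1.15] [144.78 156.05] -4.544265911998526
430 150 20 18 [-0.69 -1.03  1.37] [ 44.09 158.92] 8.152193891155465
430 150 30 1 [-0.37 -1.03  0.45] [407.48 152.89] -26.447510059037974
430 150 30 6 [-0.63 -1.03  0.86] [267.32 168.75] -17.64456158501631
430 150 30 12 [-0.69 -1.03  1.14] [151.87 156.7 ] -5.439987093378227
430 150 30 18 [-0.69 -1.03  1.34] [ 58.53 157.13] 6.321728847081761
430 150 40 
[... 978 characters left out ...]
 [136.41 155.44] -3.4886841018421744
420 120 20 18 [-0.69 -1.03  1.39] [ 36.53 160.05] 9.112810004256431
420 120 30 1 [-0.32 -1.03  0.43] [410.63 134.81] -24.72761574350278
420 120 30 6 [-0.51 -1.03  0.79] [284.58 146.93] -15.319539797064838
420 120 30 12 [-0.69 -1.03  1.15] [145.6  156.12] -4.647754252849176
420 120 30 18 [-0.69 -1.03  1.35] [ 53.01 157.76] 7.0207637151215225
420 120 40 1 [-0.29 -1.03  0.4 ] [417.2  128.09] -24.613173916085888
420 120 40 6 [-0.27 -1.03  0.57] [340.35  96.04] -13.813293746727638
420 120 40 12 [-0.17 -1.03  0.69] [266.27  58.31] -1.3053201253922624
420 120 40 18 [ 0.09 -1.03  0.64] [220.21  -9.76] 11.091115454966964
shift -30.6 414.9 66.0 turn 0.000 rows>=8.4
```

```bash
P="python3 -m pendant"; $P '85 -3 55 20 0;85 -6 110 40 0;85 -10 160 60 0;85 -14 210 75 0;85 -18 260 85 0;85 -20 310 95 0;85 -5 360 100 0;85 10 400 105 0;85 16 425 108 0;85 16 425 108 0' >/dev/null; python3 t.py
$P '85 50 0 10 0'>/dev/null;$P '85 50 0 10 0'>/dev/null;python3 t.py;$P '85 48 0 12 0'>/dev/null;$P '85 48 0 14 0'>/dev/null;python3 t.py;$P '85 47 0 18 0'>/dev/null;$P '85 46 0 20 0'>/dev/null;python3 t.py
```

```text
t40.0 [418.3  54.8 155.9] tilt 27.7 dir 9 yaz 98.8 ylean 0.2 F [-0.2 -0.8 -0.1] w 85.1 g 0 q [ 0.1 -0.4 -1.   0.4  0.  -0. ]
t40.2 [378.8  39.9 147.8] tilt 23.3 dir 9 yaz 98.3 ylean 0.3 F [ 0.2 -0.4 -1. ] w 85.3 g 0 q [ 0.1 -0.4 -1.   0.5  0.  -0.1]
t40.4 [338.1  29.  144.4] tilt 19.4 dir 10 yaz 98.2 ylean 0.6 F [-0.8 -0.6  0.5] w 85.0 g 0 q [ 0.1 -0.4 -1.   0.6  0.  -0.1]
t40.6 [300.6  17.8 140.7] tilt 15.7 dir 12 yaz 98.3 ylean 1.0 F [ 0.2 -0.3  0.9] w 85.0 g 0 q [-0.  -0.5 -1.   0.7  0.1 -0.1]
```

```bash
P="python3 -m pendant"; $P '85 44 6 24 0'>/dev/null;$P '85 43 8 26 0'>/dev/null;python3 t.py;$P '85 42 10 30 0'>/dev/null;$P '85 40 10 32 0'>/dev/null;python3 t.py;$P '85 38 10 34 0'>/dev/null;python3 t.py
```

```text
t40.8 [267.   21.1 136.8] tilt 12.0 dir 15 yaz 98.3 ylean 1.4 F [0.8 0.7 0.2] w 85.0 g 0 q [ 0.  -0.5 -1.   0.8  0.1 -0.1]
t41.0 [238.4  34.2 132.3] tilt 8.6 dir 19 yaz 98.3 ylean 1.6 F [0.3 0.2 0.1] w 84.9 g 0 q [ 0.1 -0.5 -1.   0.9  0.  -0. ]
t41.1 [226.   42.9 129.4] tilt 6.9 dir 21 yaz 98.3 ylean 1.5 F [-0.3  0.7  0.6] w 85.0 g 0 q [ 0.1 -0.5 -1.   0.9  0.   0. ]
```

```bash
P="python3 -m pendant"; $P '85 38 10 34 0'>/dev/null;$P '85 36 8 36 0'>/dev/null;$P '85 36 8 36 0'>/dev/null;python3 t.py; python3 mv.py 440 -163.2 120 97.2
```

```text
t41.4 [186.1  73.8 121.7] tilt 2.0 dir 32 yaz 98.3 ylean 0.8 F [-0.8 -0.4 -0.6] w 85.5 g 0 q [ 0.4 -0.5 -1.   1.   0.   0.2]
shift -217.1 -271.1 4.9 turn 0.019 rows>=6.9
```

```bash
P="python3 -m pendant"; $P '85 -217 -271 5 0.02;85 -217 -271 5 0.02;85 -217 -271 5 0.02;85 -217 -271 5 0.02;85 -217 -271 5 0.02;85 -217 -271 5 0.02;85 -217 -271 5 0.02;85 -217 -271 5 0.02;85 -217 -271 5 0.02' >/dev/null; python3 t.py; python3 mv.py 440 -163.2 15 97.2
python3 - <<'E'
from h import *
p=robot.capture('wrist')
for l in ['wedge_tail','wedge_tip','wedge']: print(l,[(np.array(d['centre']),round(d['score'],2)) for d in robot.place_of(l,p)][:2])
i=cv2.cvtColor(p['image'],cv2.COLOR_RGB2HSV);m=cv2.inRange(i,(5,130,90),(18,255,255))
n,lb,st,_=cv2.connectedComponentsWithStats(m);k=1+st[1:,4].argmax();c=cv2.findContours((lb==k).astype('uint8'),0,1)[0][0]
a=cv2.approxPolyDP(c,4,True)[:,0];print(st[k])
for u,v in a: print((u,v),ray(p,u,v,40)[:2],ray(p,u,v,0)[:2])
E
```

```text
t42.3 [ 441.1 -164.2  119.5] tilt 2.0 dir 33 yaz 97.1 ylean 0.9 F [-0.7  1.1 -0.2] w 85.4 g 0 q [-0.4  0.1 -0.6  0.8  0.  -0.5]
shift 4.3 -0.5 104.4 turn -0.002 rows>=2.1
wedge_tail [(array([ 430.4, -162. ,   25.2]), 0.63)]
wedge_tip [(array([ 344.5, -211.5,    1.8]), 0.52)]
wedge [(array([ 476. , -155.8,    4.1]), 0.95)]
[ 236  157   42  167 5095]
(np.int32(237), np.int32(157)) [ 408.1 -181.2] [ 416.6 -182.2]
(np.int32(241), np.int32(323)) [ 545.6 -163.7] [ 580.2 -161.3]
(np.int32(251), np.int32(323)) [ 544.7 -155.5] [ 579.1 -151.6]
(np.int32(276), np.int32(221)) [ 451.9 -148. ] [ 468.7 -142.7]
(np.int32(277), np.int32(164)) [ 409.7 -153.3] [ 418.4 -149.1]
(np.int32(238), np.int32(162)) [ 411.5 -180.1] [ 420.6 -180.9]
```

```bash
P="python3 -m pendant"; $P '85 4 -0.5 40 0;85 4 -0.5 75 0;85 4 -0.5 95 0;85 4 -0.5 103 0;60 4 -0.5 104 0;0 4 -0.5 104 0;0 4 -0.5 104 0;0 4 -0.5 104 0;0 4 -0.5 104 0;0 4 -0.5 104 0' >/dev/null; python3 t.py; $P '0 0 0 -45 0;0 0 0 -90 0;0 0 0 -110 0;0 0 0 -110 0'>/dev/null; python3 t.py
python3 - <<'E'
from h import *
p=robot.capture('top');save(p,'t6.png')
for l in ['bay_mouth','shaker','block','jar']: print(l,[(np.array(d['centre']),round(d['score'],2)) for d in robot.place_of(l,p)][:2])
print('corners z60',*[ray(p,132+u/4,98+v/4,60)[:2] for u,v in [(158,481),(588,422),(130,250)]])
print('end wall top z100 outer-front, inner-front, inner-back',*[ray(p,132+u/4,98+v/4,100)[:2] for u,v in [(562,333),(547,338),(528,195)]])
E
```

```text
t43.5 [ 440.9 -162.3   17.4] tilt 2.1 dir 28 yaz 97.2 ylean 0.8 F [-0.9  0.6  5.7] w 28.1 g 59 q [-0.4  0.3 -0.7  0.6  0.  -0.5]
t43.9 [ 439.2 -165.   129.9] tilt 2.3 dir 23 yaz 97.2 ylean 0.6 F [ 0.  -0.9 -1.1] w 28.2 g 60 q [-0.4  0.1 -0.6  0.9  0.  -0.5]
bay_mouth [(array([519.8,  45. ,  61.2]), 0.8)]
shaker [(array([560. , 147.9,   3. ]), 0.62)]
block [(array([565.8, 101.5,  59.5]), 0.85)]
jar [(array([266.6, 501.2,   2. ]), 0.71), (array([552.8, 195.9,  60.1]), 0.58)]
corners z60 [412.3 344.4] [452.    1.8] [598.7 367.5]
end wall top z100 outer-front, inner-front, inner-back [519.1  21.4] [515.5  33. ] [627.5  45.1]
```

```bash
P="python3 -m pendant"; python3 mv.py 409 38.4 130 96.9; $P '0 55 40 0 0.005;0 55 80 0 0.005;0 55 120 0 0.005;0 55 160 0 0.005;0 55 190 0 0.005;0 55 196 0 0.005;0 55 198 0 0.005;0 55 198 0 0.005'>/dev/null; python3 t.py;python3 mv.py 409 38.4 79 96.9
python3 - <<'E'
from h import *
for c in ['top','wrist']:
    p=robot.capture(c)
    for l in ['wedge_tip','bay_mouth']: print(c,l,[(np.array(d['centre']),round(d['score'],2)) for d in robot.place_of(l,p)][:2])
E
```

```text
shift 0.6 203.5 -2.2 turn 0.006 rows>=4.1
t45.0 [356.8  25.3 126.6] tilt 2.0 dir 31 yaz 97.0 ylean 0.8 F [ 0.2 -0.7 -1.6] w 28.2 g 60 q [ 0.1 -0.1 -0.8  0.8  0.  -0.1]
shift -51.9 6.0 49.4 turn 0.001 rows>=1.4
top wedge_tip [(array([463.3,  26.2, 107.3]), 0.52), (array([ 514.1, -364.2,   -2.2]), 0.47)]
top bay_mouth [(array([522.6,  42. ,  60.3]), 0.8), (array([554.3, 196.9,  57.7]), 0.23)]
wrist wedge_tip [(array([348.4,  29.1, 135.5]), 0.49), (array([393.3,  26.8, 109.6]), 0.26)]
wrist bay_mouth []
```

```bash
P="python3 -m pendant"; $P '0 -25 6 20 0;0 -45 6 40 0;0 -52 6 47 0;0 -52 6 49 0;0 -52 6 49 0'>/dev/null; python3 t.py; $P '0 -15 0 0 0;0 -30 0 0 0;0 -38 0 0 0;0 -38 0 0 0'>/dev/null; python3 t.py
python3 - <<'E'
from h import *
p=robot.capture('top')
for l in ['wedge_tip','wedge','block','bay_mouth']: print(l,[(np.array(d['centre']),round(d['score'],2)) for d in robot.place_of(l,p)][:2])
E
```

```text
t45.8 [408.3  38.5  79.8] tilt 2.0 dir 32 yaz 96.9 ylean 0.8 F [-0.9 -0.1 -1.1] w 27.9 g 60 q [ 0.1  0.1 -0.7  0.7  0.  -0. ]
t46.1 [447.8  43.   81.9] tilt 2.1 dir 29 yaz 96.9 ylean 0.8 F [-0.1 -2.  -2.1] w 28.7 g 60 q [ 0.1  0.1 -0.7  0.7  0.  -0. ]
wedge_tip []
wedge [(array([561.9, 165.8,  83.9]), 0.7)]
block [(array([573.5, 101.7,  57.4]), 0.87), (array([563.4, 167.4,  84.5]), 0.64)]
bay_mouth [(array([522.1,  44.5,  60.8]), 0.95)]
```

```bash
P="python3 -m pendant"; $P '0 0 -2 2.5 0;0 0 -3 2.5 0;0 0 -3 2.5 0'>/dev/null; python3 t.py; $P '0 -8 0 0 0;0 -16 -0.5 0 0;0 -16 -0.5 0 0'>/dev/null; python3 t.py
```

```text
t46.7 [447.3  40.5  78.5] tilt 2.0 dir 32 yaz 97.0 ylean 0.9 F [-0.7 -0.2 -1.5] w 28.4 g 60 q [ 0.1  0.1 -0.7  0.7  0.  -0. ]
t47.0 [465.2  41.9  79.4] tilt 2.1 dir 30 yaz 97.0 ylean 0.8 F [ 0.1 -1.  -1. ] w 27.9 g 60 q [ 0.1  0.2 -0.6  0.7  0.  -0. ]
```

```bash
P="python3 -m pendant"; $P '0 -6 0 0.5 0;0 -12 0 0.5 0;0 -12 0 0.5 0'>/dev/null; python3 t.py; $P '0 -5 0 0.5 0;0 -10 0 0.5 0;0 -10 0 0.5 0'>/dev/null; python3 t.py
```

```text
t47.3 [476.3  43.2  79. ] tilt 2.1 dir 30 yaz 96.9 ylean 0.8 F [ 1.3 -3.2 -1.4] w 28.7 g 60 q [ 0.1  0.2 -0.6  0.8  0.  -0. ]
t47.6 [486.4  44.5  79.1] tilt 2.1 dir 30 yaz 96.9 ylean 0.8 F [ 0.3 -2.5 -2. ] w 28.0 g 60 q [ 0.1  0.2 -0.6  0.8  0.  -0. ]
```

```bash
P="python3 -m pendant"; $P '0 -4 -0.7 0.5 0;0 -6 -0.7 0.5 0;0 -6 -0.7 0.5 0'>/dev/null; python3 t.py; $P '0 -3 0 0 0;0 -5 0 0 0;0 -5 0 0 0'>/dev/null; python3 t.py
```

```text
t47.9 [490.8  44.8  78.2] tilt 2.0 dir 33 yaz 97.0 ylean 0.9 F [-3.4 -0.9 -1.5] w 28.0 g 60 q [ 0.1  0.2 -0.6  0.8  0.  -0. ]
t48.2 [495.2  45.3  78.2] tilt 1.9 dir 33 yaz 97.0 ylean 0.9 F [-4.5 -0.6 -1.8] w 27.9 g 60 q [ 0.1  0.2 -0.6  0.8  0.  -0. ]
```

```bash
P="python3 -m pendant"; $P '0 -2 0 0 0;0 -4 0 0 0;0 -4 0 0 0'>/dev/null; python3 t.py; $P '0 -2 0 0 0;0 -4 0 0 0;0 -4 0 0 0'>/dev/null; python3 t.py
```

```text
t48.5 [498.   45.5  78.1] tilt 1.8 dir 34 yaz 97.0 ylean 0.8 F [-7.7 -1.1 -0.7] w 28.3 g 60 q [ 0.1  0.2 -0.6  0.8  0.  -0. ]
t48.8 [499.   45.6  77.7] tilt 1.6 dir 38 yaz 97.0 ylean 0.8 F [-16.8  -1.9   6.1] w 28.0 g 61 q [ 0.1  0.2 -0.5  0.8  0.  -0. ]
```

```bash
P="python3 -m pendant"; $P '0 -3 0 -1 0;0 -6 0 -1 0;0 -6 0 -1 0'>/dev/null; python3 t.py
python3 - <<'E'
from h import *
p=robot.capture('top');save(p,'t7.png')
for l in ['block','wedge','jar']: print(l,[(np.array(d['centre']),round(d['score'],2)) for d in robot.place_of(l,p)][:2])
E
```

```text
t49.1 [500.   45.7  77.5] tilt 1.2 dir 51 yaz 96.9 ylean 0.8 F [-27.7  -3.4  10.6] w 28.5 g 62 q [ 0.1  0.2 -0.5  0.8  0.  -0. ]
block [(array([568.6, 107.5,  61.4]), 0.78), (array([551.8, 481.9,  -4.4]), 0.68)]
wedge [(array([556.4, 202.8,  60. ]), 0.41)]
jar [(array([559.8, 201.4,  63.2]), 0.95), (array([267.4, 500. ,   3.9]), 0.93)]
```

```bash
P="python3 -m pendant"; $P '0 3 0 0 0;0 6 0 0 0;0 7 0 0 0'>/dev/null; python3 t.py; $P '34 0 0 0 0;45 0 0 0 0;48 0 0 0 0;48 0 0 0 0;48 0 0 -15 0;48 0 0 -50 0;48 0 0 -90 0;48 0 0 -120 0;48 0 0 -120 0'>/dev/null; python3 t.py
python3 - <<'E'
from h import *
for c in ['top','scene']:
    p=robot.capture(c);save(p,c+'8.png')
    for l in ['run_lever_tip','wedge','block','jar']: print(c,l,[(np.array(d['centre']),round(d['score'],2)) for d in robot.place_of(l,p)][:2])
    i=cv2.cvtColor(p['image'],cv2.COLOR_RGB2HSV);m=cv2.inRange(i,(5,130,90),(18,255,255))
    n,lb,st,ce=cv2.connectedComponentsWithStats(m)
    c0=561.5;y=np.radians(6.8);f=lambda a,b,z:proj(p,[561.5+a*np.cos(y)-b*np.sin(y),147.3+a*np.sin(y)+b*np.cos(y),z])
    print('expect wedge centre px',f(-60,-94,100),'tail',f(-107,-93.5,100),[(st[k],ce[k]) for k in range(1,n) if st[k][4]>25 ])
E
```

```text
t49.6 [500.   45.8  78.2] tilt 1.8 dir 35 yaz 96.9 ylean 0.8 F [-3.4 -0.4 -9.4] w 28.1 g 60 q [ 0.1  0.2 -0.5  0.8  0.  -0. ]
t50.5 [503.1  44.1 205. ] tilt 2.5 dir 26 yaz 97.0 ylean 0.8 F [ 0.4 -0.8  0.1] w 48.0 g 0 q [ 0.1  0.1 -0.4  1.   0.  -0. ]
top run_lever_tip [(array([453. , 310.5, 156. ]), 0.38)]
top wedge [(array([736.6, -81.9,  -3.1]), 0.19)]
top block [(array([574.7, 108.7,  56.5]), 0.76)]
top jar [(array([555.8, 202.3,  60.7]), 0.92), (array([267.4, 500.7,   1.8]), 0.91)]
expect wedge centre px [264.3 183.4] tail [266.3 198.5] [(array([256,  16,   2,  32,  32], dtype=int32), array([256. ,  31.5]))]
scene run_lever_tip [(array([344.1, 326.4,  -0. ]), 0.71), (array([454. , 309.4, 152.7]), 0.59)]
scene wedge [(array([538.6,  54.1,  63. ]), 0.43), (array([564.8, 143.3,   4.1]), 0.3)]
scene block [(array([568.5, 112.3,  59.3]), 0.68)]
scene jar [(array([562.2, 200.4,  57.5]), 0.77), (array([267.7, 500.9,  -2.1]), 0.59)]
expect wedge centre px [250.8 193.1] tail [259.4 188. ] [(array([100, 184,  62,  44, 145], dtype=int32), array([132.1, 208.3])), (array([248, 187,  14,   9,  71], dtype=int32), array([255.7, 190.8])), (array([170, 193,  20,   9,  73], dtype=int32), array([180.3, 198.3])), (array([332, 270,  16,   8,  45], dtype=int32), array([340.7, 274.4]))]
```

```bash
P="python3 -m pendant"; python3 mv.py 412 302 215 96.8;python3 mv.py 412 302 154 96.8
```

```text
shift 54.9 267.1 -13.6 turn 0.003 rows>=5.5
shift 56.8 266.2 47.4 turn 0.003 rows>=5.5
```

```bash
P="python3 -m pendant"; $P '0 55 40 -14 0;0 55 90 -14 0;0 55 140 -14 0;0 55 190 -14 0;0 55 240 -14 0;0 55 267 -14 0;0 56 267 20 0;0 57 266 47 0;0 57 266 47 0;0 57 266 47 0' >/dev/null; python3 t.py; python3 mv.py 412 302 154 96.8
python3 - <<'E'
from h import *
p=robot.capture('top')
i=cv2.cvtColor(p['image'],cv2.COLOR_RGB2HSV);m=cv2.inRange(i,(5,130,90),(18,255,255))
n,lb,st,ce=cv2.connectedComponentsWithStats(m);print([(st[k],ce[k],ray(p,*ce[k],100)) for k in range(1,n) if st[k][4]>25])
for l in ['run_lever_tip','wedge','wedge_tail']: print(l,[(np.array(d['centre']),round(d['score'],2)) for d in robot.place_of(l,p)][:2])
E
```

```text
t52.0 [411.9 301.5 154.9] tilt 2.0 dir 31 yaz 96.9 ylean 0.8 F [ 0.1 -0.7  0.6] w 0.2 g 0 q [ 0.6  0.2 -0.4  0.9 -0.   0.5]
shift -0.1 0.5 1.0 turn 0.003 rows>=0.0
[(array([256,  16,   1,  33,  33], dtype=int32), array([256.,  32.]), array([1001.1,   62.4,  100. ])), (array([260, 154,  10,  45, 283], dtype=int32), array([263.9, 178.6]), array([527.8,  47.6, 100. ]))]
run_lever_tip [(array([452.1, 306.1, 151.6]), 0.59), (array([519.8,  45. ,  57.7]), 0.23)]
wedge [(array([557.8, 205.4, 153.5]), 0.73), (array([531.7,  49.4,  59.9]), 0.56)]
wedge_tail [(array([490. ,  42.8,  81. ]), 0.64)]
```

```bash
P="python3 -m pendant"; $P '0 -8 0 5 0;0 -16 0 5 0;0 -24 0 5 0;0 -32 0 6 0;0 -40 0 6 0;0 -48 0 6 0;0 -56 0 7 0;0 -64 0 7 0;0 -70 0 7 0;0 -76 0 7 0;0 -80 0 7 0;0 -80 0 7 0' >/dev/null; python3 t.py;  $P '0 -4 0 0 0;0 -7 0 0 0;0 -7 0 0 0'>/dev/null; python3 t.py; python3 -c "
from h import *
p=robot.capture('scene')
for l in ['run_lever_tip']: print(l,[(np.array(d['centre']),round(d['score'],2)) for d in robot.place_of(l,p)][:2])"
```

```text
t53.4 [492.5 311.7 150.6] tilt 2.1 dir 31 yaz 96.9 ylean 0.8 F [ 1.  -0.1  0.1] w -0.3 g 0 q [ 0.6  0.3 -0.3  1.  -0.   0.4]
t53.7 [499.2 312.5 150.9] tilt 2.1 dir 31 yaz 96.9 ylean 0.8 F [-0.1 -0.3  0.3] w 0.5 g 0 q [ 0.6  0.3 -0.3  1.  -0.   0.4]
run_lever_tip [(array([521.9, 319.3, 151.3]), 0.38)]
```

```bash
P="python3 -m pendant"; $P '0 -3 0 0 0;0 -5 0 0 0;0 -5 0 0 0'>/dev/null; python3 t.py; $P '0 -3 0 0 0;0 -5 0 0 0;0 -5 0 0 0'>/dev/null; python3 t.py
```

```text
t54.1 [503.1 313.  150.8] tilt 2.0 dir 32 yaz 97.0 ylean 0.8 F [-4.8  0.2  0.5] w -0.0 g 2 q [ 0.6  0.3 -0.2  1.   0.   0.4]
t54.4 [503.7 313.  150.6] tilt 1.6 dir 40 yaz 97.0 ylean 0.9 F [-18.6  -2.5  10.8] w -0.1 g 9 q [ 0.6  0.3 -0.2  1.   0.   0.4]
```

Hard stop reached. Back away, rise, and check everything.

```bash
P="python3 -m pendant"; $P '0 10 0 0 0;0 40 0 0 0;0 60 0 -20 0;0 60 0 -70 0;0 60 0 -120 0;0 60 0 -140 0;0 60 0 -140 0;0 60 0 -140 0' >/dev/null; python3 t.py
python3 - <<'E'
from h import *
for c in ['scene','top']:
    p=robot.capture(c);save(p,c+'9.png')
    for l in ['run_lever_tip','wedge','block','jar','scoop','ball1_center']: print(c,l,[(np.array(d['centre']),round(d['score'],2)) for d in robot.place_of(l,p)][:4])
E
```

```text
t55.2 [445.5 304.  289.4] tilt 2.2 dir 31 yaz 97.0 ylean 0.9 F [-0.4 -0.9 -0.5] w -0.3 g 0 q [ 0.6  0.1 -0.1  1.2 -0.   0.5]
scene run_lever_tip [(array([529.4, 318.9, 152. ]), 0.64)]
scene wedge [(array([535.7,  53. ,  61.6]), 0.54), (array([572.8, 110.8,  59. ]), 0.5)]
scene block [(array([569.5, 111.6,  60.7]), 0.97)]
scene jar [(array([266.8, 502.5,  -5.3]), 0.73), (array([559.2, 203.2,  57.8]), 0.7), (array([522.3,  48.2,  61. ]), 0.24)]
scene scoop [(array([ 529.1, -368.9,    3.4]), 0.92), (array([528.7, 316. , 151.6]), 0.64)]
scene ball1_center []
top run_lever_tip [(array([522.3, 316.4, 152.3]), 0.4)]
top wedge [(array([529.8,  51.1,  60.2]), 0.79), (array([518.8,  45.6,  57.5]), 0.67)]
top block [(array([573.1, 108.5,  56.7]), 0.8)]
top jar [(array([560.2, 201.8,  60. ]), 0.92)]
top scoop [(array([ 525.6, -366.2,   -1.6]), 0.82)]
top ball1_center [(array([565.8, 173.6,  80.3]), 0.39)]
```

```bash
python3 -c "
from rig import robot
print(robot.sign_off())"
```

```text
the job is handed in; nothing more can be done
None
```

I handed the job in at about 56 s of the 72 s: all four balls are in the jar, the empty scoop is upright on its mat (now facing the other way), the wedge is driven tight and released, and the lever is pushed to its stop.

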